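# Clip the slide carrier into the leaning dock bracket

## Robot

A 6-joint arm with a two-finger parallel gripper is mounted at the origin on a cart in front of the work surface, level with it; the furniture and walls round the work are solid. World frame = base frame: x ahead of the robot, y to its left, z up, the work surface at z = 0. Lengths are in m, angles in rad, forces in N, time in s.
With the tool pointing down it reaches from about 0.35 to 0.85 m from the base axis. Payload 8.1 kg.
Tool frame: the origin (TCP) lies on the centre line of the jaws, within the pads' length; the fingertips stand 19 mm ahead of it and the grasp point (between the pads) is the TCP (robot.tips_ahead is the distance from the TCP to the fingertips, in m); y points along the fingers, z is the direction in which the jaws open and shut, and the axes are right-handed (so a half turn about y gives the same grasp; the last joint's range is limited). The gripper opens to 93 mm and grips with 3 to 60 N. Pads are 15 mm wide; open, the fingers measure 128 mm over their backs; the gripper's body (75 mm by 188 mm) begins 65 mm behind the grasp point.
Start: joints at [1.092, 0.13, 1.488, -0, 1.523, -0.085], TCP at [0.23, 0.554, 0.238] pointing down, gripper open.
Joint ranges: [-2.96, 2.96], [-0.89, 2.26], [0.02, 2.5], [-1.34, 4.48], [0, 2.73], [-2.66, 2.66]. Speed limits (rad/s): [2.39, 2.39, 2.79, 3.14, 3.14, 3.14].

## Interface

Orientations are given as a rotation vector (axis times angle).
In Python, from plant import robot, imaging, models gives the robot as it stands.
- The arm moves only by the tool carry_out, never from a script. Its argument "motion" is one flat list of numbers, 7 for each row, row after row: the shift along the tool's x, y, z in m, then the turn, a rotation vector about the tool's x, y, z in degrees, then the opening, from -1 (shut) to 1 (fully open). A call has exactly 5 rows; each row shifts and turns the pose as measured when the row begins, along the tool's axes as they then stand; what a row does not reach is not made up. A row lasts 1/10 s, in which the tool goes at most 50 mm and 8.59 degrees, less where a joint would pass 70% of its speed; a pose out of reach is approached as far as the arm can. A call is refused whole if a number of a shift passes 0.05 or a number of a turn 8.59, either way. A call with a gripper value outside its range is refused whole. The fingers move at their own pace and stop on an object; "squeeze" is the grip in N (left out, the last holds). Time passes only in rows, so rows that do not move let the fingers close, or fill a call up. It gives the time, the measured TCP pose, the force and the opening at its end, in the units of the state.
- robot.read_state(): the state, without advancing time (a new reading comes with each control period).
- imaging.read_camera(name): name is "side" or "top"; returns the picture (400x640x3 uint8, blue, green, red); there is no depth.
- imaging.camera_model(name): a dict with "K" (3x3 intrinsics, pixels), "position" and "orientation" of the camera in the world. Camera axes: x right, y down, z forward; pixel columns grow to the right and rows downward; lengths in m; the calibration is good to about 2 mm. A picture is of the moment at which its call begins. camera_model takes no time and is no camera call.
- robot.close_job(): hands the job in, once; it reports no verdict.
Trained networks look in the newest picture that a camera, given by its name, has taken for a name from the list of things; names that differ only in an ending like _2 or _b are one class to them, and where a whole thing is asked for, a point or a joint stands for the part that bears it (a point fixed in the world has none). Each returns a list of dicts, best first, with "confidence" (0 to 1); they miss things now and then, are a little off and sometimes report something else, mostly with a low value. They report only what shows in the picture. A call takes as long as a camera call.
- models.outline_of(camera, thing): "pixels" (400x640 bool, what is visible of it) and "pixel" ([column, row] in pixels, amid what is visible of it).
The state is a dict: "t": time; "q": joint angles; "dq": joint speeds; "joint_torque": joint torques, N m; "tool_pos": TCP position; "orientation": TCP orientation; "force": force on the tool from outside, world axes, zero at the start; "wrist_torque": the same for the moment, N m; "opening": finger opening in m.
Only numpy, scipy, OpenCV 4.12 (cv2) and the standard library are available. Lean on these libraries where they do the work, as an engineer would, in place of code of your own. Each camera call takes 0.05 s, during which the arm holds its last target.

## Task

Take the slide carrier with the orange grip out of the storage rack and slide it into the leaning white bracket of the loading dock, its two ears down in the two side channels, past the spring clips until it sits fully home and square on the bottom of the bracket; then let go. The bracket may be clamped a little off the middle of its dark saddle, so see or feel where it is; leave the blue carrier, the little amber bottle and the round dish where they are.

Things in the scene. Friction and masses are not known exactly. Their poses are not given: they have to be found in the camera images.
- orange_carrier_mid (a point): Carrier to dock: upright aluminium frame with three stained glass slides, orange grip tab on top, 115 mm tall in all, 0.1 to 0.18 kg. Point: its centre, 57.5 mm above its lower edge. z up to the tab, y along its width, x through its thickness. Frame 100 (y) x 85 mm tall, 6 mm thick (x). Side ears, also 6 mm thick, reach y = +-60 mm, from 42.5 to 12.5 mm below this point.
- orange_tab (a point): Centre of the orange grip tab, 42.5 mm along z from the carrier's centre, same axes. Tab 44 mm wide (y), 12 mm thick (x), 30 mm tall (15 mm above and below this point): the place to grasp, fingers closing along x. Either face of the carrier may face either way in the dock.
- blue_carrier_mid (a point): Centre of the other carrier, the same but with a blue tab; it stands in the other slot of the rack, 90 mm away, and stays there. Either carrier may be in either slot.
- rack: Grey storage rack, fixed, 150 x 124 mm, 50 mm tall; origin at the centre of its underside, z up. Slots at x = -45 and +45 mm hold the carriers upright, width along y; slot floor 8 mm above the desk, walls 8.4 mm apart up to 50 mm above the desk. Carriers lift straight up and can rattle by some 2 degrees.
- dock_seat (a point): Point on the fixed dock, 56 mm above the desk: seat (slot bottom) of the white bracket if it stood mid-saddle. It is clamped up to 14 mm to either side along y, not reported (look, or feel). The slot leans 25 degrees to the robot: z points out of it (up and back to the robot), y along it, x through it. A docked carrier has these axes (or half turned about z), lower edge at z = 0.
- dock_mouth (a point): Mouth of the slot, 78 mm along z from dock_seat, same axes, also for a bracket mid-saddle. The ears go into channels 60 mm to either side of the bracket's middle, 8.4 mm wide in x; guides leave 125 mm in y for the 120 mm over the ears: a carrier farther off lands with one ear on a guide here. Lips flare to some 20 mm in x within 11 mm outwards. Between the channels it is open.
- clip_point (a point): Point 49 mm along z from dock_seat, same axes: level with the noses of the two bent steel strips that spring inwards, one in each channel. The ears meet them with the carrier about 40 to 45 mm from home; the push rises to 8 to 20 N in all some 35 mm from home, then drops; over the last 6 mm they snap over the ears' upper corners and draw it in; then the seat stops it hard.
- oil_bottle: Small amber bottle with white cap, 30 x 29 x 66 mm; bystander, to be left alone; origin at the centre of its underside.
- petri_dish: Round dish with lid, 56 mm across, 14 mm tall, pink inside; bystander, to be left alone; origin at the centre of its underside.

How it is judged:
At the end, for the whole second after the job is handed in: Orange carrier in the bracket: lower edge within 2.5 mm of seat height, within 7 mm across the slot and 17 mm of mid-saddle along it, square within 0.04 rad along the slot, 0.10 rad in lean, let go; blue carrier within 15 mm, bottle and dish within 30 mm of their start (z of orange_carrier_mid in the frame of dock_seat between 0.0545 and 0.06 m and x of orange_carrier_mid in the frame of dock_seat between -0.007 and 0.007 m and angle between the y axis of orange_carrier_mid and the y axis of dock_seat, either way round below 0.04 rad and angle between the z axis of orange_carrier_mid and the z axis of dock_seat, either way round below 0.1 rad and y of orange_carrier_mid in the frame of dock_seat between -0.017 and 0.017 m and distance of blue_carrier_mid from where it was at the start of the episode below 0.015 m and distance of each of oil_bottle, petri_dish from where it was at the start of the episode below 0.03 m); the robot touches nothing.
It also fails if it takes over 48 s, if anything falls off the work surface, if the arm or the gripper's body presses on something with over 40 N, if the wrist force passes 120 N, or if a joint passes its speed limit or range.

## Working session

There is one attempt and no reset: what is moved stays moved. The work goes in short steps, Python scripts to look and compute and a tool call to move; the robot and the scene stay as the last step left them, time stands still between calls to the robot, and variables do not carry over. Pictures are saved under pics/ and viewed, and the job is handed in when it is done.

Besides the shell and the picture viewer there is one more tool, called after "Emit:" in YAML: its name, and indented under it one key for each argument. carry_out: Moves the arm, as the interface text tells. Its arguments: {"type":"object","properties":{"motion":{"type":"array","items":{"type":"number"}},"squeeze":{"type":"number"}},"required":["motion"]}

```bash
mkdir -p pics; ls; python3 - <<'E'
from plant import robot, imaging, models
import cv2, numpy as np
for c in ["side","top"]:
    im=imaging.read_camera(c); cv2.imwrite(f"pics/{c}0.png",im)
    m=imaging.camera_model(c); print(c,m)
    for t in ["orange_carrier_mid","orange_tab","blue_carrier_mid","rack","dock_seat","oil_bottle","petri_dish"]:
        try:
            r=models.outline_of(c,t)
            print(t,[(round(d["confidence"],2),d["pixel"],int(d["pixels"].sum())) for d in r[:2]])
        except Exception as e: print(t,e)
s=robot.read_state();print(s)
E
```

```text
pics
side {'K': array([[444.24589474,   0.        , 316.39137192],
       [  0.        , 444.24589474, 192.11014357],
       [  0.        ,   0.        ,   1.        ]]), 'position': array([ 0.51962554, -0.81939628,  0.58822643]), 'orientation': array([-2.17965209,  0.13489475, -0.07773606])}
orange_carrier_mid [(0.63, [243.8, 276.9], 1090)]
orange_tab [(0.78, [244.2, 277.9], 1081)]
blue_carrier_mid [(0.76, [300.0, 282.4], 758)]
rack [(0.64, [274.4, 312.3], 4875), (0.17, [242.4, 278.7], 1070)]
dock_seat [(0.71, [276.9, 192.3], 513)]
oil_bottle [(0.67, [276.8, 311.8], 4781), (0.57, [364.0, 207.7], 352)]
petri_dish [(0.63, [386.0, 267.6], 645)]
top {'K': array([[388.2206404 ,   0.        , 324.18868265],
       [  0.        , 388.2206404 , 200.73555814],
       [  0.        ,   0.        ,   1.        ]]), 'position': array([ 0.45832801, -0.13500672,  0.95592628]), 'orientation': array([-2.08061818,  2.14718437, -0.16344625])}
orange_carrier_mid [(0.7, [414.4, 262.6], 339)]
orange_tab [(0.86, [415.2, 258.7], 321)]
blue_carrier_mid [(0.73, [423.7, 223.1], 377), (0.27, [416.3, 261.5], 20
[... 181 characters left out ...]
0], 392), (0.23, [412.9, 261.7], 249)]
{'t': 0.8, 'q': array([ 1.09162489e+00,  1.30362826e-01,  1.48821049e+00,  4.40045541e-06,
        1.52301090e+00, -8.54319787e-02]), 'dq': array([ 6.00908322e-04, -4.16754996e-05,  1.41450113e-03, -2.09295147e-04,
        9.47919087e-06,  4.03233632e-04]), 'joint_torque': array([ 2.66716634e-04, -5.59699452e+01, -4.92032933e+01,  7.64749059e-02,
        2.25723675e-02,  3.17621061e-05]), 'tool_pos': array([0.23018181, 0.55408947, 0.23765168]), 'orientation': array([-1.54862758,  0.30888184, -0.30887888]), 'force': array([ 0.83100497, -0.55123224,  1.04181495]), 'wrist_torque': array([0.00245563, 0.01204854, 0.02867093]), 'opening': 0.09261422302147779}
```

View pics/side0.png

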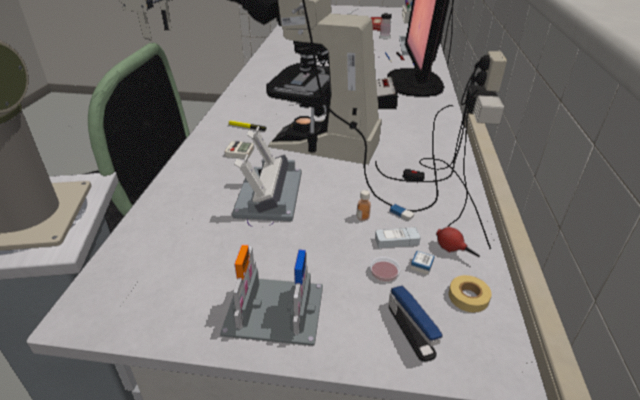

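View pics/top0.png

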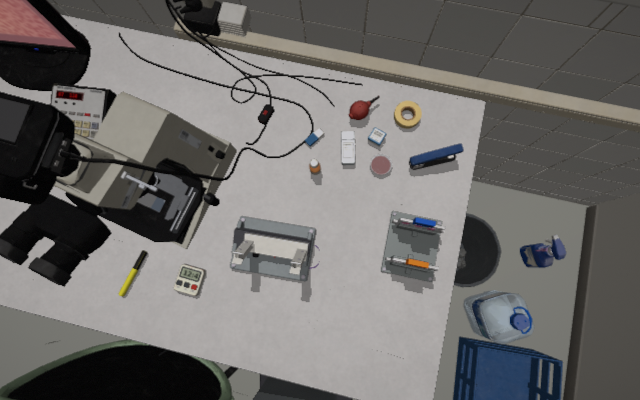

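```bash
python3 - <<'E'
import cv2
a=cv2.imread('pics/top0.png');cv2.imwrite('pics/topc1.png',cv2.resize(a[190:300,200:300],None,fx=5,fy=5,interpolation=cv2.INTER_CUBIC))
cv2.imwrite('pics/topc2.png',cv2.resize(a[190:300,360:480],None,fx=5,fy=5,interpolation=cv2.INTER_CUBIC))
a=cv2.imread('pics/side0.png');cv2.imwrite('pics/sidec1.png',cv2.resize(a[140:250,210:350],None,fx=5,fy=5,interpolation=cv2.INTER_CUBIC))
cv2.imwrite('pics/sidec2.png',cv2.resize(a[240:370,200:350],None,fx=4,fy=4,interpolation=cv2.INTER_CUBIC))
E
```

```text
(no output)
```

View crops.

View pics/topc1.png

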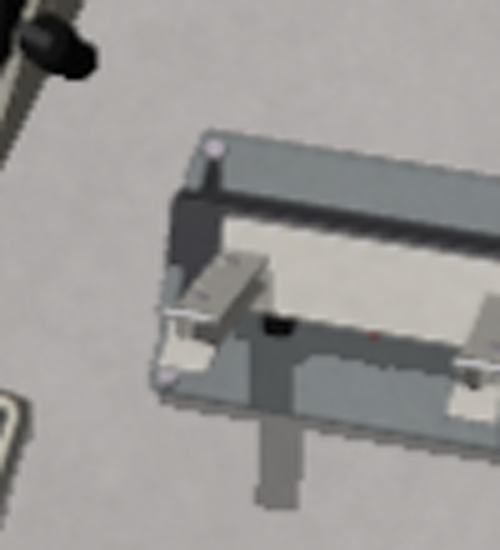

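View pics/topc2.png

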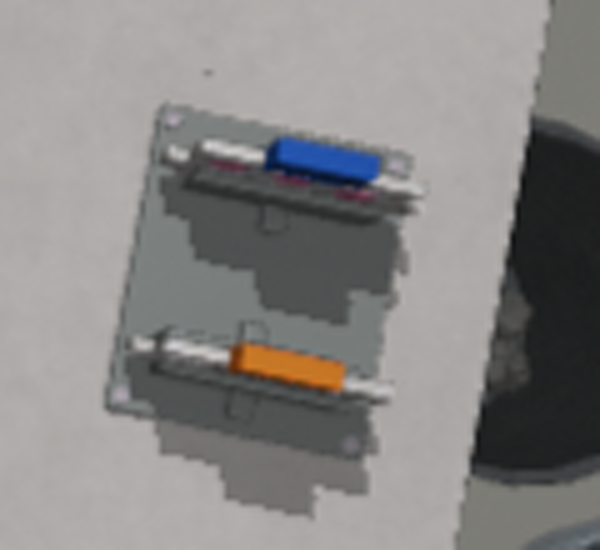

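View pics/sidec1.png

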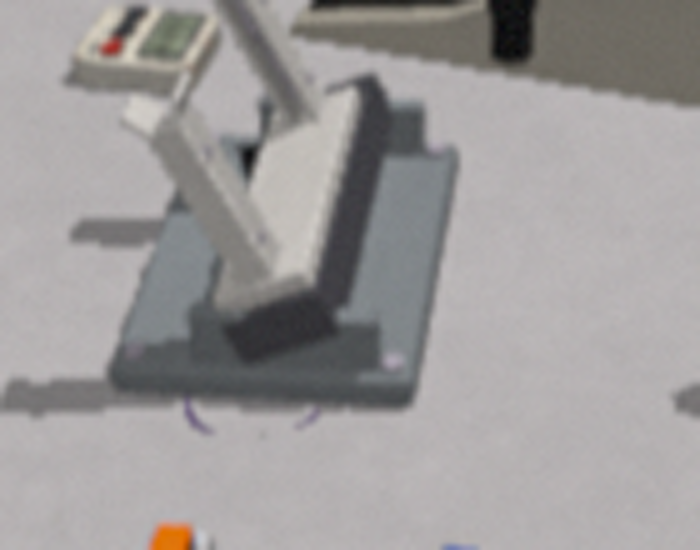

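View pics/sidec2.png

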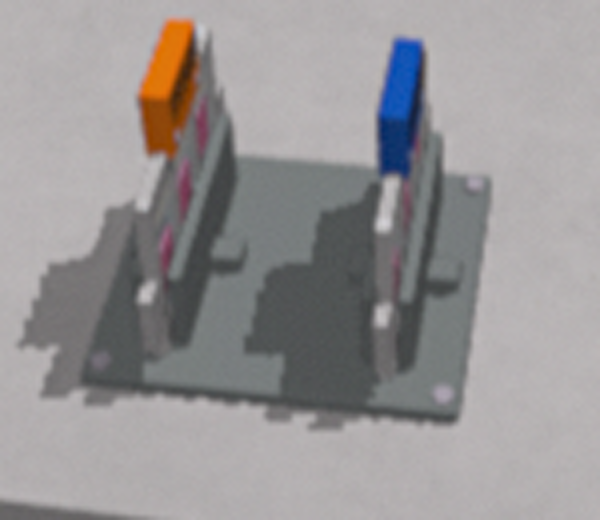

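```bash
python3 - <<'E'
import cv2
def g(im,name,x0,y0,x1,y1,f,step):
    a=cv2.resize(im[y0:y1,x0:x1],None,fx=f,fy=f,interpolation=cv2.INTER_LANCZOS4)
    for x in range(x0,x1,step):
        cv2.line(a,(int((x-x0+.5)*f),0),(int((x-x0+.5)*f),6),(0,0,255),1);cv2.putText(a,str(x),(int((x-x0+.5)*f),18),0,.4,(0,0,255),1)
    for y in range(y0,y1,step):
        cv2.line(a,(0,int((y-y0+.5)*f)),(6,int((y-y0+.5)*f)),(0,0,255),1);cv2.putText(a,str(y),(8,int((y-y0+.5)*f)+4),0,.4,(0,0,255),1)
    cv2.imwrite(name,a)
a=cv2.imread('pics/top0.png');g(a,'pics/td.png',225,210,325,285,8,10)
a=cv2.imread('pics/side0.png');g(a,'pics/sd.png',225,125,310,225,6,10)
E
```

```text
(no output)
```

View pics/td.png

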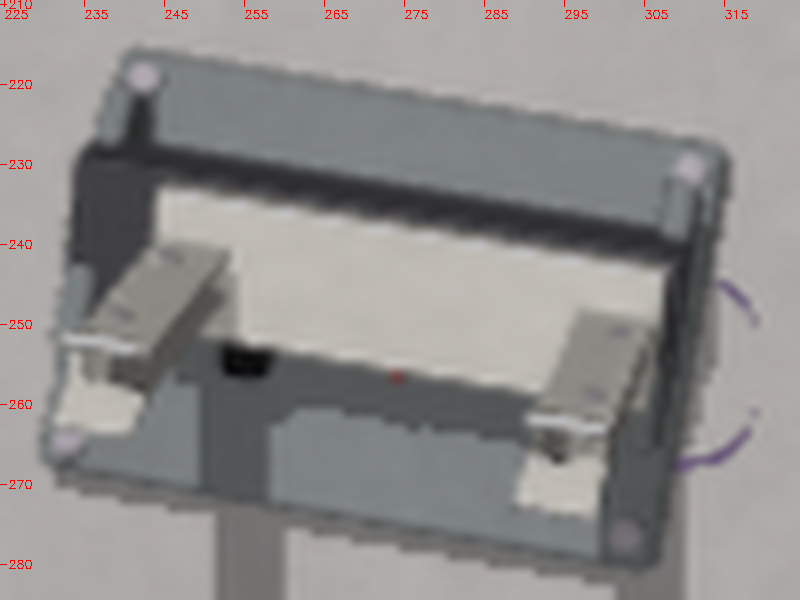

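View pics/sd.png

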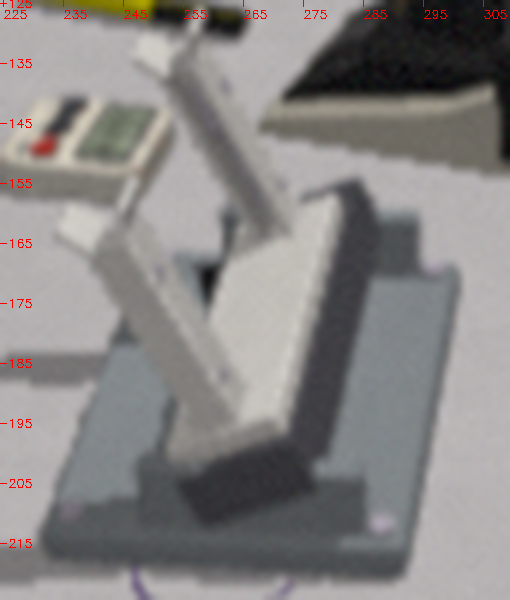

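```bash
cat > h.py <<'E'
import numpy as np, cv2
from scipy.spatial.transform import Rotation as R
from scipy.optimize import least_squares, minimize
from plant import robot, imaging, models
def cam(c):
    m=imaging.camera_model(c); return m["K"],np.array(m["position"]),R.from_rotvec(m["orientation"]).as_matrix()
CM={c:cam(c) for c in("side","top")}
def proj(c,P):
    K,t,Rm=CM[c]; q=(np.atleast_2d(P)-t)@Rm; p=q@K.T; return p[:,:2]/p[:,2:]
def dockR(yaw,lean=25):
    a=np.radians(lean); z=np.array([-np.sin(a),0,np.cos(a)]);y=np.array([0,1,0]);x=np.cross(y,z)
    return R.from_euler('z',yaw).as_matrix()@np.stack([x,y,z],1)
E
cat > fit.py <<'E'
from h import *
def boxhull(c,cen,Rm,size):
    s=np.array([[i,j,k] for i in(-.5,.5) for j in(-.5,.5) for k in(-.5,.5)])*size
    return proj(c,cen+s@Rm.T)
def render(c,cen,Rm,size,roi):
    x0,y0,x1,y1=roi;S=8
    p=boxhull(c,cen,Rm,size); p=(p-[x0,y0]+.5)*S-.5
    m=np.zeros(((y1-y0)*S,(x1-x0)*S),np.uint8)
    h=cv2.convexHull(p.astype(np.float32))
    cv2.fillConvexPoly(m,np.round(h*16).astype(np.int32),255,shift=4)
    return cv2.resize(m,(x1-x0,y1-y0),interpolation=cv2.INTER_AREA)/255.
rois={"orange":{"top":(395,245,440,280),"side":(225,235,262,290)},"blue":{"top":(400,208,455,240),"side":(285,240,318,300)}}
for col in("orange","blue"):
    soft={}
    for c in("top","side"):
        im=cv2.imread(f"pics/{c}0.png").astype(float); x0,y0,x1,y1=rois[col][c]
        a=im[y0:y1,x0:x1]; d=(a[...,2]-a[...,0]) if col=="orange" else (a[...,0]-a[...,2])
        mx=np.percentile(d,97); soft[c]=np.clip(d/(0.6*mx),0,1)
    def cost(v,off=True):
        Rm=R.from_euler('zy',[v[3],v[4]]).as_matrix(); e=0
        for c in soft: e+=((render(c,v[:3],Rm,np.array([.012,.044,.030]),rois[col][c])-soft[c])**2).sum()
        return e
    # init by triangulation of centroids
    pts={}
    for c in soft:
        yy,xx=np.mgrid[0:soft[c].shape[0],0:soft[c].shape[1]]; w=soft[c]*(soft[c]>.5)
        pts[c]=np.array([(xx*w).sum()/w.sum()+rois[col][c][0],(yy*w).sum()/w.sum()+rois[col][c][1]])
    r=least_squares(lambda P:np.r_[proj("top",P)[0]-pts["top"],proj("side",P)[0]-pts["side"]],[.3,-.35,.1])
    print(col,"tri",r.x.round(4),r.fun.round(2))
    best=None
    for yaw in(-.2,0,.2):
        o=minimize(cost,np.r_[r.x,yaw,0],method="Nelder-Mead",options=dict(initial_simplex=np.r_[r.x,yaw,0]+np.vstack([np.zeros(5),np.diag([.004,.004,.004,.1,.05])]),maxiter=600,xatol=1e-5))
        if best is None or o.fun<best.fun: best=o
    print(col,best.x.round(4),best.fun, sum((s**2).sum() for s in soft.values()))
    for c in soft:
        b=render(c,best.x[:3],R.from_euler('zy',best.x[3:]).as_matrix(),np.array([.012,.044,.030]),rois[col][c])
        print(c, soft[c].sum(), b.sum())
E
python3 fit.py
cat > dock.py <<'E'
from h import *
T=dict(); 
obs=[("top","f",+1,"o",231.4,262.6),("top","f",+1,"i",241.1,263.9),("top","f",-1,"i",288.9,272.4),("top","f",-1,"o",299.1,273.9),
("top","r",+1,"o",232.4,252),("top","r",+1,"i",242.4,253),("top","r",-1,"i",290.4,261.7),("top","r",-1,"o",300.3,263),
("top","s",+1,"s",244.3,232.6),("top","s",-1,"s",308.5,242.4),
("side","f",-1,"o",234.2,163.2),("side","f",-1,"i",235.8,158.3),("side","f",1,"i",247,134.8),("side","f",1,"o",248.7,131.5),
("side","s",-1,"s",272.8,194.2),("side","s",1,"s",280.8,157.3)]
def res(v,full=False):
    x,y,h,yaw,a,b,xf,zf,xr,zr,xs,zs,ys=v
    Rm=dockR(yaw); o=np.array([x,y,h]); Y=dict(o=b,i=a,s=ys); XZ=dict(f=(xf,zf),r=(xr,zr),s=(xs,zs))
    e=[]
    for c,k,s,w,u,vv in obs:
        p=o+Rm@np.array([XZ[k][0],s*Y[w],XZ[k][1]]); e+=list(proj(c,p)[0]-[u,vv])
    e=np.array(e)
    if full:return e.reshape(-1,2)
    pr=[(h-.056)/.004,(xf+.01)/.002,(zf-.089)/.002,(xr-.01)/.002,(zr-.089)/.002,(zs)/.003]
    return np.r_[e,pr]
r=least_squares(res,[.38,.05,.056,-.15,.05,.07,-.01,.089,.01,.089,.02,0,.07])
print(r.x.round(4)); e=res(r.x,True)
for o,k in zip(obs,e): print(o[:4],k.round(2))
E
python3 dock.py
```

```text
orange tri [ 0.471  -0.31    0.1076] [ 0.05  0.42  0.3  -0.04]
orange [ 0.4716 -0.309   0.107  -0.1933  0.0156] 36.98379232727858 431.52494759238067
top 156.7861635220126 156.50980392156862
side 371.39096573208724 381.564705882353
blue tri [ 0.5589 -0.3311  0.1083] [ 0.04  0.65  0.45 -0.08]
blue [ 0.5589 -0.3305  0.1076 -0.1933  0.0274] 40.77941860071885 368.9218471588854
top 161.39800995024876 180.88235294117646
side 293.1390593047035 313.8352941176471
[ 0.5179  0.0046  0.0536 -0.1919  0.0516  0.0723 -0.0118  0.0897  0.0116
  0.0884  0.0243 -0.0015  0.0751]
('top', 'f', 1, 'o') [ 0.28 -0.13]
('top', 'f', 1, 'i') [0.13 0.17]
('top', 'f', -1, 'i') [ 0.19 -0.27]
('top', 'f', -1, 'o') [-0.29 -0.13]
('top', 'r', 1, 'o') [0.29 0.03]
('top', 'r', 1, 'i') [-0.1   0.63]
('top', 'r', -1, 'i') [ 0.04 -0.04]
('top', 'r', -1, 'o') [-0.07  0.29]
('top', 's', 1, 's') [ 0.16 -0.36]
('top', 's', -1, 's') [-0.38  0.24]
('side', 'f', -1, 'o') [0.26 0.78]
('side', 'f', -1, 'i') [0.89 0.29]
('side', 'f', 1, 'i') [-0.36 -0.2 ]
('side', 'f', 1, 'o') [-0.26 -1.24]
('side', 's', -1, 's') [-0.82  0.02]
('side', 's', 1, 's') [ 0.7 -0.4]
```

```bash
cat > rk.py <<'E'
from h import *
obs=[("top",1,1,392.1,210.1),("top",1,-1,441.9,220.5),("top",-1,1,381.1,271.1),("top",-1,-1,431.1,281.1),
("side",-1,-1,220.8,335.8),("side",1,-1,314.5,344),("side",1,1,322,284.5)]
def f(v):
    x,y,z,w=v; Rm=R.from_euler('z',w).as_matrix()
    return np.concatenate([proj(c,np.array([x,y,z])+Rm@[a*.075,b*.062,0])[0]-[u,s] for c,a,b,u,s in obs])
r=least_squares(f,[.5,-.32,.008,-.2]);print(r.x.round(4),r.fun.round(1))
def plane(c,u,v,z):
    K,t,Rm=CM[c]; d=Rm@np.linalg.inv(K)@[u,v,1]; return (t+d*(z-t[2])/d[2]).round(3)
for c,u,v,z in[("side",310,152,0),("side",380,158,0),("side",275,138,0),("top",30,250,.3),("top",100,240,.3),("top",60,290,.3),("top",235,150,.05),("top",190,240,.05),("top",205,200,.05),("top",10,100,.3),("top",120,100,.3)]:
    print(c,u,v,z,plane(c,u,v,z))
s=robot.read_state(); print(s["t"],R.from_rotvec(s["orientation"]).as_matrix().round(3))
E
python3 rk.py
```

```text
[ 0.5158 -0.3202  0.0034 -0.2323] [-0.7  0.4 -0.4 -0.1 -0.4 -0.2  1.   0.5 -0.8 -0.4  0.6  0.3  0.7  0.2]
side 310 152 0 [0.635 0.197 0.   ]
side 380 158 0 [0.812 0.145 0.   ]
side 275 138 0 [0.547 0.286 0.   ]
top 30 250 0.3 [0.51  0.389 0.3  ]
top 100 240 0.3 [0.524 0.268 0.3  ]
top 60 290 0.3 [0.441 0.33  0.3  ]
top 235 150 0.05 [0.759 0.102 0.05 ]
top 190 240 0.05 [0.542 0.206 0.05 ]
top 205 200 0.05 [0.636 0.173 0.05 ]
top 10 100 0.3 [0.788 0.457 0.3  ]
top 120 100 0.3 [0.779 0.25  0.3  ]
0.8 [[ 0.923 -0.     0.384]
 [-0.384  0.     0.923]
 [-0.    -1.     0.   ]]
```

```bash
python3 - <<'E'
import sys
sys.argv=['x']
exec(open('fit.py').read().split("for col in")[0])
ims={c:cv2.imread(f'pics/{c}0.png') for c in('top','side')}
for yaw in(-.15,-.19,-.215,-.24):
    e=[]
    for col in("orange","blue"):
        soft={}
        for c in("top","side"):
            a=ims[c].astype(float); x0,y0,x1,y1=rois[col][c];a=a[y0:y1,x0:x1]; d=(a[...,2]-a[...,0])*(1 if col=="orange" else -1)
            soft[c]=np.clip(d/(0.6*np.percentile(d,97)),0,1)
        def cost(v):
            Rm=R.from_euler('zy',[yaw,v[3]]).as_matrix()
            return sum(((render(c,v[:3],Rm,np.array([.012,.044,.030]),rois[col][c])-soft[c])**2).sum() for c in soft)
        x=np.r_[[.4716,-.309,.107] if col=="orange" else [.5589,-.3305,.1076],0.02]
        o=minimize(cost,x,method="Nelder-Mead",options=dict(initial_simplex=x+np.vstack([np.zeros(4),np.diag([.004,.004,.004,.05])]),maxiter=400))
        e+=[o.fun.round(1),o.x.round(4)]
    print(yaw,e)
E
```

```text
-0.15 [np.float64(44.1), array([ 0.4715, -0.3089,  0.1069,  0.0124]), np.float64(47.3), array([ 0.5589, -0.3302,  0.1076,  0.0383])]
-0.19 [np.float64(37.1), array([ 0.4716, -0.309 ,  0.107 ,  0.0188]), np.float64(40.8), array([ 0.5588, -0.3304,  0.1076,  0.0369])]
-0.215 [np.float64(38.3), array([ 0.4717, -0.309 ,  0.107 ,  0.0116]), np.float64(43.5), array([ 0.559 , -0.3303,  0.1072,  0.0376])]
-0.24 [np.float64(43.4), array([ 0.4718, -0.3089,  0.107 ,  0.012 ]), np.float64(49.2), array([ 0.5593, -0.3305,  0.1073,  0.024 ])]
```

```bash
cat > plan.py <<'E'
from h import *
def Rd(yaw,lean=0):
    D=dockR(yaw,lean); y=-D[:,2]; z=D[:,0]; return np.stack([np.cross(y,z),y,z],1)
def plan(wps,ms=.045,mt=8.0,p=None,Rm=None):
    s=robot.read_state()
    if p is None:p=np.array(s["tool_pos"]);Rm=R.from_rotvec(s["orientation"]).as_matrix()
    rows=[]
    for tp,tR in wps:
        tp=np.array(tp); 
        n=int(np.ceil(max(np.linalg.norm(tp-p)/ms, np.degrees(R.from_matrix(Rm.T@tR).magnitude())/mt,.01)))
        for k in range(n,0,-1):
            d=Rm.T@(tp-p)/k; w=np.degrees(R.from_matrix(Rm.T@tR).as_rotvec())/k
            d=d.round(4); w=w.round(2); rows.append(np.r_[d,w]); p=p+Rm@d; Rm=Rm@R.from_rotvec(np.radians(w)).as_matrix()
    for i,r in enumerate(rows): print(i//5,[float(v) for v in r.round(4)])
def st():
    s=robot.read_state(); M=R.from_rotvec(s["orientation"]).as_matrix()
    print("t",s["t"],"p",s["tool_pos"].round(4),"F",s["force"].round(1),"M",s["wrist_torque"].round(2),"op",round(s["opening"],4),"q",s["q"].round(3)); print(M.round(3).tolist())
E
python3 - <<'E'
from plan import *
s=robot.read_state();R0=R.from_rotvec(s["orientation"]).as_matrix()
G=Rd(-.21)
def rot(f):
    w=R.from_matrix(R0.T@G).as_rotvec(); return R0@R.from_rotvec(w*f).as_matrix()
plan([((.22,.4,.24),rot(.2)),((.27,.25,.24),rot(.4)),((.34,.08,.24),rot(.6)),((.41,-.13,.24),rot(.85)),((.4717,-.309,.20),G)])
E
```

```text
0 [0.0124, -0.0006, -0.0366, -0.0, 3.97, -0.0]
0 [0.0149, -0.0006, -0.0356, -0.0, 3.97, -0.0]
0 [0.0174, -0.0006, -0.0345, -0.0, 3.98, -0.0]
0 [0.0197, -0.0005, -0.0331, -0.0, 3.97, -0.0]
0 [0.0331, -0.0, -0.0216, -0.0, 3.97, -0.0]
1 [0.0345, -0.0, -0.0193, -0.0, 3.98, -0.0]
1 [0.0358, -0.0, -0.0168, -0.0, 3.97, -0.0]
1 [0.0369, -0.0001, -0.0143, -0.0, 3.98, -0.0]
1 [0.0358, 0.0, -0.0084, -0.0, 3.18, -0.0]
1 [0.0362, 0.0, -0.0064, -0.0, 3.18, -0.0]
2 [0.0365, 0.0, -0.0044, -0.0, 3.18, -0.0]
2 [0.0367, 0.0, -0.0024, -0.0, 3.18, -0.0]
2 [0.0367, 0.0, -0.0004, -0.0, 3.17, -0.0]
2 [0.0443, 0.0, -0.001, -0.0, 3.97, -0.0]
2 [0.0442, 0.0, 0.002, -0.0, 3.98, -0.0]
3 [0.044, 0.0, 0.0051, 0.0, 3.97, -0.0]
3 [0.0435, 0.0, 0.0081, 0.0, 3.98, -0.0]
3 [0.0429, 0.0, 0.0112, 0.0, 3.97, -0.0]
3 [0.0358, 0.008, 0.0124, 0.0, 2.38, -0.0]
3 [0.0352, 0.008, 0.0139, 0.0, 2.39, -0.0]
4 [0.0346, 0.008, 0.0153, 0.0, 2.38, -0.0]
4 [0.034, 0.008, 0.0168, 0.0, 2.39, -0.0]
4 [0.0332, 0.008, 0.0181, 0.0, 2.38, -0.0]
```

Emit:
carry_out:
  motion: [0.012,0,-0.037,0,4,0,0.1,0.015,0,-0.036,0,4,0,0.1,0.017,0,-0.034,0,4,0,0.1,0.02,0,-0.033,0,4,0,0.1,0.033,0,-0.022,0,4,0,0.1]

```text
t: 1.3
tool_pos: [0.2292, 0.359, 0.2343]
orientation: [-1.494, 0.588, -0.586]
force: [1.0, -0.2, 1.0]
opening: 0.0574
```

Emit:
carry_out:
  motion: [0.034,0,-0.019,0,4,0,0.1,0.036,0,-0.017,0,4,0,0.1,0.037,0,-0.014,0,4,0,0.1,0.036,0,-0.008,0,3.2,0,0.1,0.036,0,-0.006,0,3.2,0,0.1]

```text
t: 1.8
tool_pos: [0.2931, 0.1715, 0.2355]
orientation: [-1.402, 0.84, -0.844]
force: [0.8, -0.3, -0.4]
opening: 0.0513
```

```bash
python3 - <<'E'
from plan import *
st()
s=robot.read_state();R0=R.from_rotvec(s["orientation"]).as_matrix()
G=Rd(-.21)
def rot(f):
    w=R.from_matrix(R0.T@G).as_rotvec(); return R0@R.from_rotvec(w*f).as_matrix()
plan([((.34,.08,.24),rot(.3)),((.41,-.13,.24),rot(.7)),((.4717,-.309,.20),G)])
E
```

```text
t 1.8 p [0.2931 0.1715 0.2355] F [ 0.8 -0.3 -0.4] M [-0.05  0.03  0.03] op 0.0513 q [ 3.800e-01 -6.420e-01  2.138e+00 -2.000e-03  1.645e+00 -1.090e-01]
[[0.47, 0.002, 0.883], [-0.883, -0.001, 0.47], [0.002, -1.0, 0.001]]
0 [0.0343, -0.0014, -0.0005, -0.01, 4.01, 0.01]
0 [0.0342, -0.0015, 0.0018, -0.01, 4.01, 0.01]
0 [0.034, -0.0014, 0.0043, -0.01, 4.0, 0.0]
0 [0.0442, 0.0001, 0.0019, -0.01, 3.21, 0.01]
0 [0.0441, 0.0, 0.0043, -0.01, 3.2, 0.01]
1 [0.0438, 0.0, 0.0068, -0.01, 3.21, 0.01]
1 [0.0433, 0.0, 0.0092, -0.01, 3.2, 0.0]
1 [0.0427, 0.0001, 0.0116, -0.0, 3.21, 0.01]
1 [0.0358, 0.008, 0.0124, -0.01, 2.4, 0.0]
1 [0.0352, 0.008, 0.0138, -0.01, 2.4, 0.01]
2 [0.0346, 0.008, 0.0153, -0.0, 2.41, 0.0]
2 [0.034, 0.008, 0.0168, -0.01, 2.4, 0.01]
2 [0.0333, 0.0081, 0.0181, -0.0, 2.41, 0.0]
```

Emit:
carry_out:
  motion: [0.034,-0.001,0,0,4,0,0.1,0.034,-0.001,0.002,0,4,0,0.1,0.034,-0.001,0.004,0,4,0,0.1,0.044,0,0.002,0,3.2,0,0.1,0.044,0,0.004,0,3.2,0,0.1]

```text
t: 2.3
tool_pos: [0.369, -0.0104, 0.2409]
orientation: [-1.273, 1.087, -1.099]
force: [0.5, 0.3, -0.2]
opening: 0.0509
```

Emit:
carry_out:
  motion: [0.044,0,0.007,0,3.2,0,0.1,0.043,0,0.009,0,3.2,0,0.1,0.043,0,0.012,0,3.2,0,0.1,0.036,0.006,0.012,0,2.4,0,0.1,0.035,0.006,0.014,0,2.4,0,0.1]

```text
t: 2.8
tool_pos: [0.4346, -0.2204, 0.2322]
orientation: [-1.145, 1.276, -1.298]
force: [0.5, 0.2, 0.0]
opening: 0.051
```

```bash
python3 - <<'E'
from plan import *
st()
G=Rd(-.21)
plan([((.4717,-.309,.18),G)])
E
```

```text
t 2.8 p [ 0.4346 -0.2204  0.2322] F [0.5 0.2 0. ] M [-0.04  0.08 -0.01] op 0.051 q [-0.579 -0.192  1.814  0.007  1.505 -0.47 ]
[[-0.109, 0.016, 0.994], [-0.994, -0.003, -0.109], [0.001, -1.0, 0.016]]
0 [0.028, 0.0177, 0.0152, -0.31, 1.92, 0.0]
0 [0.0275, 0.0176, 0.0163, -0.32, 1.92, 0.0]
0 [0.0269, 0.0174, 0.0172, -0.31, 1.92, 0.01]
```

Emit:
carry_out:
  motion: [0.028,0.012,0.015,-0.3,1.9,0,0.1,0.028,0.012,0.016,-0.3,1.9,0,0.1,0.026,0.012,0.017,-0.3,1.9,0,0.1,0,0,0,0,0,0,0.1,0,0,0,0,0,0,0.1]

```text
t: 3.3
tool_pos: [0.4714, -0.3175, 0.1937]
orientation: [-1.097, 1.37, -1.369]
force: [0.9, -0.2, 0.2]
opening: 0.0512
```

```bash
python3 - <<'E'
from plan import *
st()
G=Rd(-.21)
plan([((.4717,-.309,.18),G),((.4717,-.309,.107),G)],ms=.025)
for c in("top","side"): cv2.imwrite(f"pics/{c}1.png",imaging.read_camera(c))
a=cv2.imread("pics/side1.png")[150:350,150:400];cv2.imwrite("pics/s1c.png",cv2.resize(a,None,fx=3,fy=3,interpolation=2))
E
```

```text
t 3.3 p [ 0.4714 -0.3175  0.1937] F [ 0.9 -0.2  0.2] M [-0.06  0.06 -0.02] op 0.0512 q [-0.683  0.07   1.633 -0.     1.439 -0.462]
[[-0.219, -0.001, 0.976], [-0.976, 0.0, -0.219], [-0.0, -1.0, -0.001]]
0 [-0.0084, 0.0137, -0.0015, 0.04, -0.6, -0.0]
0 [-0.0, 0.0243, -0.0, 0.0, -0.0, -0.0]
0 [-0.0, 0.0243, -0.0, 0.0, -0.0, -0.0]
0 [-0.0, 0.0244, -0.0, 0.0, -0.0, -0.0]
```

View pics/s1c.png

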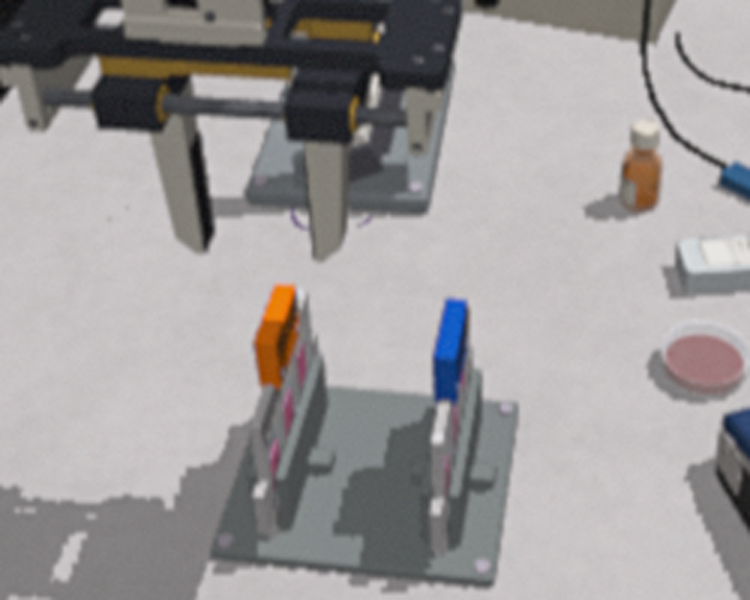

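Emit:
carry_out:
  motion: [-0.008,0.014,0,0,-0.3,0,0.1,0,0.024,0,0,0,0,0.1,0,0.024,0,0,0,0,0.1,0,0.018,0,0,0,0,0.1,0,0,0,0,0,0,0.1]

```text
t: 3.9
tool_pos: [0.4749, -0.3033, 0.1139]
orientation: [-1.101, 1.353, -1.366]
force: [0.3, -0.0, -0.6]
opening: 0.0509
```

```bash
python3 - <<'E'
from plan import *
st()
G=Rd(-.215)
plan([((.4717,-.309,.108),G)],ms=.025)
for c in("top","side"): cv2.imwrite(f"pics/{c}2.png",imaging.read_camera(c))
a=cv2.imread("pics/side2.png")[200:350,180:360];cv2.imwrite("pics/s2c.png",cv2.resize(a,None,fx=4,fy=4,interpolation=2))
E
```

```text
t 3.9 p [ 0.4749 -0.3033  0.1139] F [ 0.3 -0.  -0.6] M [-0.04  0.13 -0.02] op 0.0509 q [-6.600e-01  1.180e-01  1.733e+00  1.000e-03  1.283e+00 -4.530e-01]
[[-0.206, 0.007, 0.979], [-0.979, -0.004, -0.206], [0.003, -1.0, 0.007]]
0 [0.0063, 0.0059, -0.002, -0.42, 0.45, 0.14]
```

View pics/s2c.png

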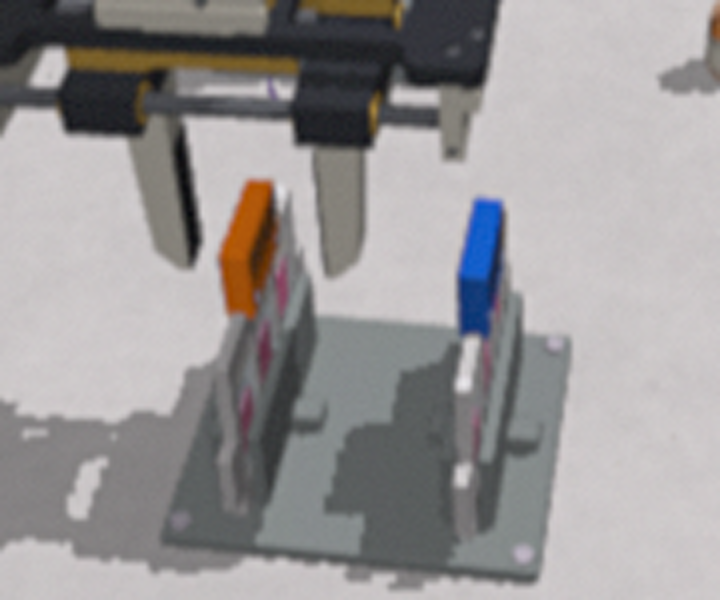

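Emit:
carry_out:
  motion: [0.006,0.006,-0.002,-0.3,0.4,0,0.1,0,0,0,0,0,0,0.1,0,0,0,0,0,0,0.1,0,0,0,0,0,0,0.1,0,0,0,0,0,0,0.1]

```text
t: 4.5
tool_pos: [0.4753, -0.3119, 0.1154]
orientation: [-1.098, 1.353, -1.377]
force: [0.6, -0.9, -0.6]
opening: 0.0513
```

```bash
python3 - <<'E'
from plan import *
st()
G=Rd(-.215)
plan([((.4717,-.309,.108),G)],ms=.025)
E
```

```text
t 4.5 p [ 0.4753 -0.3119  0.1154] F [ 0.6 -0.9 -0.6] M [-0.02  0.12  0.01] op 0.0513 q [-0.67   0.124  1.724 -0.002  1.28  -0.455]
[[-0.213, 0.01, 0.977], [-0.977, -0.01, -0.213], [0.008, -1.0, 0.012]]
0 [-0.0021, 0.0073, -0.0042, -0.69, 0.04, 0.43]
```

Emit:
carry_out:
  motion: [-0.002,0.004,-0.003,-0.6,0,0.4,0.1,0,0.004,-0.001,0,0,0,0.1,0,0,0,0,0,0,-1,0,0,0,0,0,0,-1,0,0,0,0,0,0,-1]
  squeeze: 10

```text
t: 5.0
tool_pos: [0.4714, -0.3089, 0.1065]
orientation: [-1.1, 1.365, -1.366]
force: [0.3, 0.2, -0.1]
opening: 0.0317
```

Emit:
carry_out:
  motion: [0,0,0,0,0,0,-1,0,0,0,0,0,0,-1,0,0,0,0,0,0,-1,0,0,0,0,0,0,-1,0,0,0,0,0,0,-1]
  squeeze: 25

```text
t: 5.5
tool_pos: [0.4715, -0.3089, 0.1066]
orientation: [-1.1, 1.365, -1.366]
force: [-0.0, 0.1, -0.7]
opening: 0.0118
```

```bash
python3 - <<'E'
from plan import *
st()
for c in("top","side"): cv2.imwrite(f"pics/{c}3.png",imaging.read_camera(c))
a=cv2.imread("pics/side3.png")[200:350,180:360];cv2.imwrite("pics/s3c.png",cv2.resize(a,None,fx=4,fy=4,interpolation=2))
E
```

```text
t 5.5 p [ 0.4715 -0.3089  0.1066] F [-0.   0.1 -0.7] M [-0.05  0.1   0.01] op 0.0118 q [-0.671  0.134  1.73   0.     1.277 -0.457]
[[-0.213, 0.001, 0.977], [-0.977, 0.0, -0.213], [-0.0, -1.0, 0.001]]
```

View pics/s3c.png

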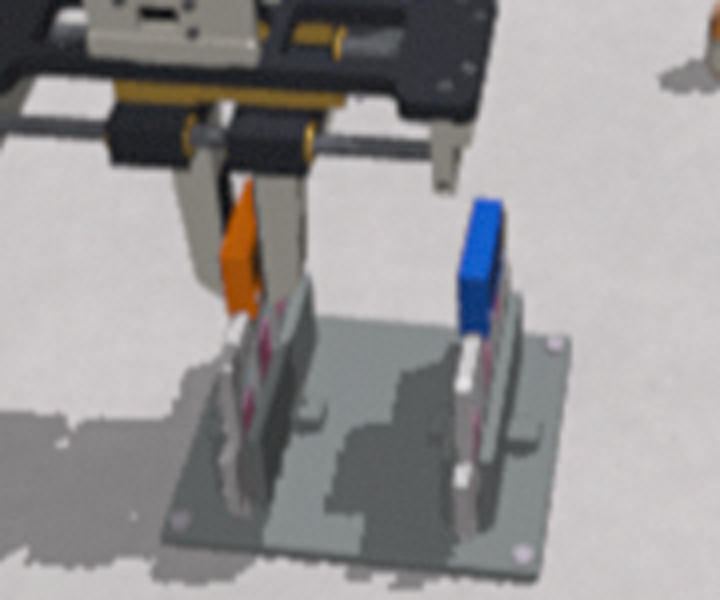

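Emit:
carry_out:
  motion: [0,-0.01,0,0,0,0,-1,0,-0.02,0,0,0,0,-1,0,-0.03,0,0,0,0,-1,0,-0.03,0,0,0,0,-1,0,-0.03,0,0,0,0,-1]
  squeeze: 50

```text
t: 6.1
tool_pos: [0.4701, -0.3066, 0.2266]
orientation: [-1.099, 1.372, -1.359]
force: [0.0, -0.5, -1.3]
opening: 0.0115
```

```bash
python3 - <<'E'
from plan import *
st()
s=robot.read_state();p=s["tool_pos"];R0=R.from_rotvec(s["orientation"]).as_matrix()
yaw=-.192;G=Rd(yaw,25);D=dockR(yaw)
seat=np.array([.5179,.0046,.056])
pre=seat+D[:,2]*.215
print(pre)
def rot(f):
    w=R.from_matrix(R0.T@G).as_rotvec(); return R0@R.from_rotvec(w*f).as_matrix()
plan([((p[0]-.003,p[1]+.02,.26),rot(.05)),(pre,G)],ms=.04)
for c in("top","side"): cv2.imwrite(f"pics/{c}4.png",imaging.read_camera(c))
E
```

```text
t 6.1 p [ 0.4701 -0.3066  0.2266] F [ 0.  -0.5 -1.3] M [-0.12  0.05  0.04] op 0.0115 q [-0.671  0.037  1.607  0.002  1.504 -0.456]
[[-0.213, -0.004, 0.977], [-0.977, 0.006, -0.213], [-0.005, -1.0, -0.005]]
[0.42870672 0.02193869 0.25085617]
0 [-0.0191, -0.0333, -0.0074, 1.26, -0.07, -0.0]
0 [-0.0367, 0.0011, -0.0129, 3.0, -0.16, -0.0]
0 [-0.0367, 0.0004, -0.0128, 3.0, -0.16, -0.0]
0 [-0.0367, -0.0002, -0.0127, 3.0, -0.16, -0.0]
0 [-0.0368, -0.0009, -0.0126, 3.0, -0.16, -0.0]
1 [-0.0368, -0.0015, -0.0124, 3.0, -0.16, -0.0]
1 [-0.0368, -0.0022, -0.0122, 3.01, -0.16, -0.0]
1 [-0.0369, -0.0028, -0.012, 3.0, -0.16, -0.01]
1 [-0.0369, -0.0035, -0.0117, 3.01, -0.16, -0.0]
```

View pics/side4.png

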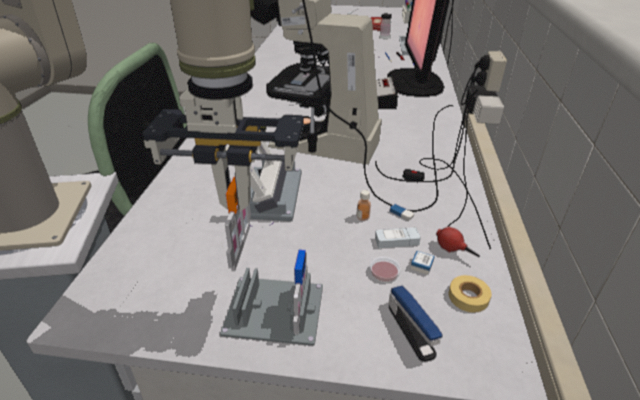

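Emit:
carry_out:
  motion: [-0.019,-0.033,-0.007,1.3,0,0,-1,-0.037,0,-0.013,3,-0.2,0,-1,-0.037,0,-0.013,3,-0.2,0,-1,-0.037,0,-0.013,3,-0.2,0,-1,-0.037,0,-0.012,3,-0.2,0,-1]

```text
t: 6.7
tool_pos: [0.4507, -0.1323, 0.2594]
orientation: [-0.942, 1.159, -1.481]
force: [0.6, 0.7, -1.1]
opening: 0.0112
```

```bash
python3 - <<'E'
from plan import *
st()
yaw=-.192;G=Rd(yaw,25);D=dockR(yaw)
seat=np.array([.5179,.0046,.056])
plan([(seat+D[:,2]*.215,G)],ms=.04)
E
```

```text
t 6.7 p [ 0.4507 -0.1323  0.2594] F [ 0.6  0.7 -1.1] M [ 0.03  0.21 -0.03] op 0.0112 q [-0.437 -0.494  2.018  0.055  1.382 -0.234]
[[-0.205, 0.235, 0.95], [-0.979, -0.05, -0.199], [0.0, -0.971, 0.24]]
0 [-0.0366, -0.0011, -0.0134, 2.78, -0.2, 0.08]
0 [-0.0367, -0.0017, -0.0132, 2.78, -0.2, 0.07]
0 [-0.0367, -0.0023, -0.013, 2.78, -0.2, 0.08]
0 [-0.0368, -0.0029, -0.0128, 2.78, -0.2, 0.07]
```

Emit:
carry_out:
  motion: [-0.037,-0.001,-0.013,2.8,-0.2,0,-1,-0.037,-0.002,-0.013,2.8,-0.2,0,-1,-0.037,-0.002,-0.013,2.8,-0.2,0,-1,-0.03,-0.003,-0.01,2.8,-0.2,0,-1,0,0,0,0,0,0,-1]

```text
t: 7.2
tool_pos: [0.4266, 0.0249, 0.2479]
orientation: [-0.809, 0.977, -1.551]
force: [0.4, -0.2, -1.7]
opening: 0.0117
```

```bash
python3 - <<'E'
from plan import *
st()
yaw=-.192;G=Rd(yaw,25);D=dockR(yaw)
seat=np.array([.5179,.0046,.056])
plan([(seat+D[:,2]*.215,G)],ms=.04)
from plan import *
for c in("top","side"): cv2.imwrite(f"pics/{c}5.png",imaging.read_camera(c))
a=cv2.imread("pics/side5.png")[60:230,190:330];cv2.imwrite("pics/s5c.png",cv2.resize(a,None,fx=4,fy=4,interpolation=2)[:600])
a=cv2.imread("pics/top5.png")[200:300,210:340];cv2.imwrite("pics/t5c.png",cv2.resize(a,None,fx=6,fy=6,interpolation=2))
E
```

```text
t 7.2 p [0.4266 0.0249 0.2479] F [ 0.4 -0.2 -1.7] M [0.03 0.4  0.01] op 0.0117 q [ 0.011 -0.866  2.301 -0.091  1.271  0.208]
[[-0.188, 0.423, 0.886], [-0.982, -0.082, -0.17], [0.001, -0.902, 0.431]]
0 [0.0025, -0.0015, 0.0037, -0.53, 0.15, -0.02]
```

View pics/s5c.png

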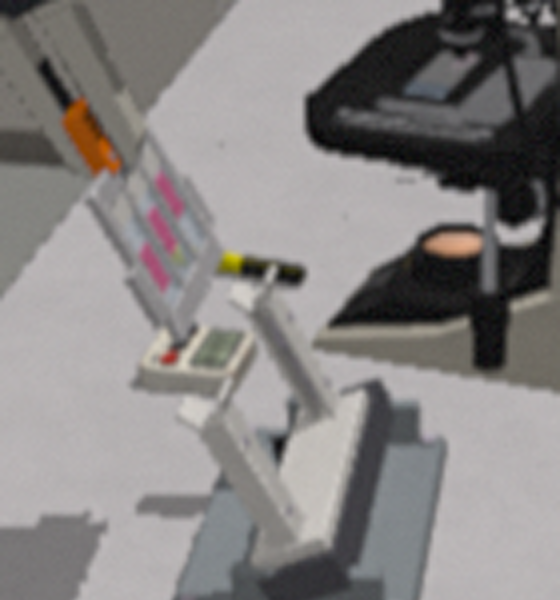

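View pics/t5c.png

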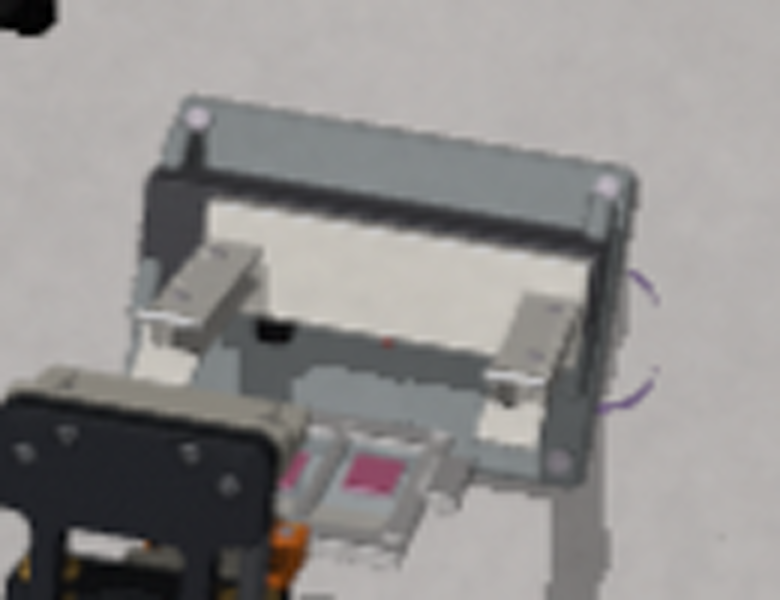

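```bash
cat > ov.py <<'E'
from plan import *
def overlay(tag,off=(0,0.0,0)):
    s=robot.read_state();p=s["tool_pos"];M=R.from_rotvec(s["orientation"]).as_matrix()
    # carrier axes: z=-tool y, x=tool z, y = -tool x
    C=np.stack([M[:,2],-M[:,0],-M[:,1]],1)
    mid=p+C@(np.array([0,0,-.0425+.0014])+off)
    def ln(im,c,pts,col):
        q=proj(c,pts); q=np.round(((q-o+.5)*f-.5)*16).astype(np.int32); cv2.polylines(im,[q],True,col,1,cv2.LINE_AA,shift=4)
    yaw=-.192;D=dockR(yaw);seat=np.array([.5179,.0046,.0536])
    out=[]
    for c,(x0,y0,x1,y1),f in(("side",(190,60,330,210),4),("top",(210,200,340,300),6)):
        o=np.array([x0,y0]); im=cv2.imread(f"pics/{c}{tag}.png")[y0:y1,x0:x1]; im=cv2.resize(im,None,fx=f,fy=f,interpolation=2)
        for x in(-.003,.003):
            ln(im,c,mid+np.array([[x,a,b] for a,b in[(-.05,.0275),(.05,.0275),(.05,-.0125),(.06,-.0125),(.06,-.0425),(.05,-.0425),(.05,-.0575),(-.05,-.0575),(-.05,-.0425),(-.06,-.0425),(-.06,-.0125),(-.05,-.0125)]])@C.T,(0,255,0))
            ln(im,c,mid+np.array([[2*x,a,b] for a,b in[(-.022,.0275),(.022,.0275),(.022,.0575),(-.022,.0575)]])@C.T,(255,255,0))
        for sg in(-1,1):
            for xl in(-.0118,.0116):
                ln(im,c,seat+np.array([[xl,sg*.0516,.089],[xl,sg*.0723,.089],[np.sign(xl)*.0042,sg*.0723,.078],[np.sign(xl)*.0042,sg*.0516,.078]])@D.T,(0,0,255))
        cv2.imwrite(f"pics/ov_{c}{tag}.png",im)
    d=D.T@(mid-np.array([.5179,.0046,.056])); print("carrier mid in dock frame",d.round(4),"rel rot deg",np.degrees(R.from_matrix(D.T@C).as_rotvec()).round(2))
if __name__=="__main__":
    import sys; overlay(sys.argv[1])
E
python3 ov.py 5
```

```text
carrier mid in dock frame [-0.0017 -0.0004  0.1725] rel rot deg [-0.14 -0.47  0.03]
```

View pics/ov_side5.png

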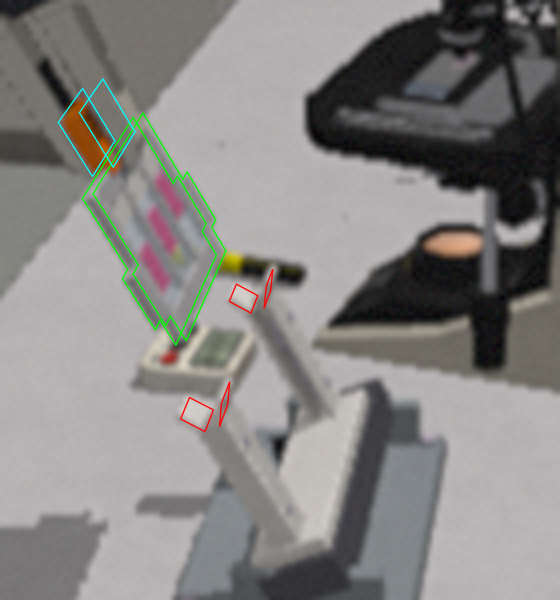

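View pics/ov_top5.png

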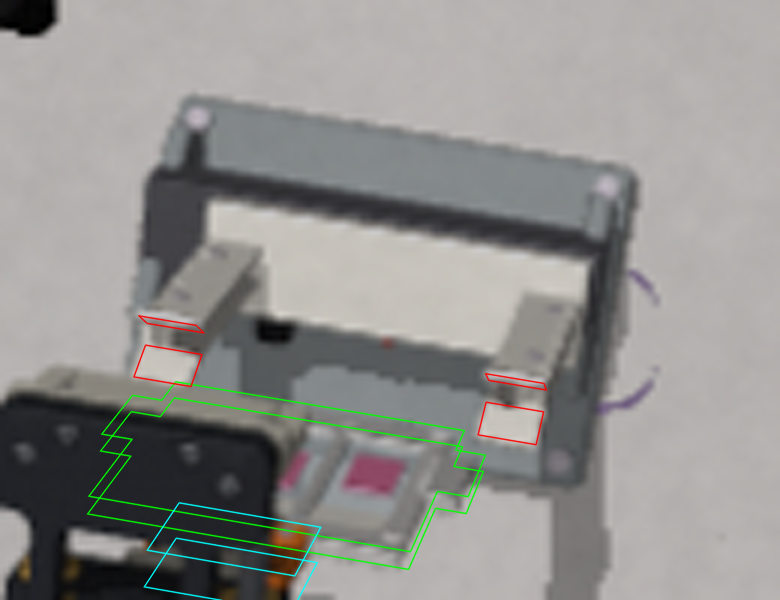

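```bash
python3 - <<'E'
from ov import *
def ov2(tag,offs,rois):
    s=robot.read_state();p=s["tool_pos"];M=R.from_rotvec(s["orientation"]).as_matrix()
    C=np.stack([M[:,2],-M[:,0],-M[:,1]],1)
    for c,(x0,y0,x1,y1),f in rois:
        o=np.array([x0,y0]); im0=cv2.imread(f"pics/{c}{tag}.png")[y0:y1,x0:x1]; im0=cv2.resize(im0,None,fx=f,fy=f,interpolation=2)
        tiles=[im0]
        for off in offs:
            im=im0.copy(); mid=p+C@(np.array([0,0,-.0411])+off)
            for x in(-.003,.003):
                q=proj(c,mid+np.array([[x,a,b] for a,b in[(-.05,.0275),(.05,.0275),(.05,-.0125),(.06,-.0125),(.06,-.0425),(.05,-.0425),(.05,-.0575),(-.05,-.0575),(-.05,-.0425),(-.06,-.0425),(-.06,-.0125),(-.05,-.0125)]])@C.T)
                cv2.polylines(im,[np.round(((q-o+.5)*f-.5)*16).astype(np.int32)],True,(0,255,0),1,cv2.LINE_AA,shift=4)
            tiles.append(im)
        cv2.imwrite(f"pics/ov2_{c}{tag}.png",np.hstack(tiles))
ov2("5",[(0,0,0),(0,.004,0)],[("side",(205,75,255,150),5),("top",(250,255,300,300),5)])
E
```

```text
(no output)
```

View pics/ov2_side5.png

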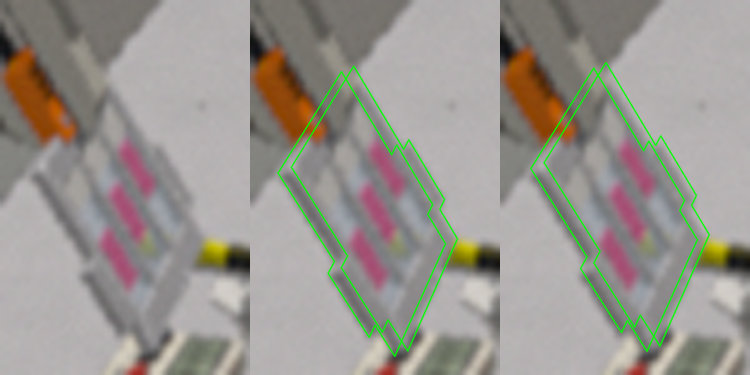

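View pics/ov2_top5.png

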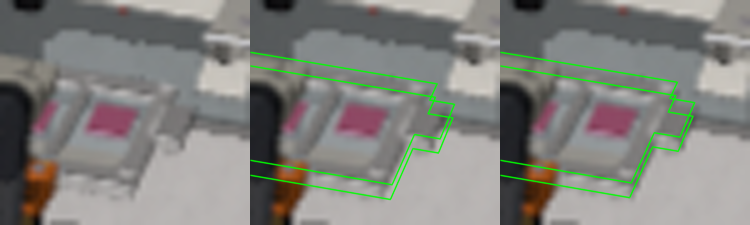

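```bash
cat > zoom.py <<'E'
import cv2,sys
def g(src,name,x0,y0,x1,y1,f,step):
    im=cv2.imread(src)
    a=cv2.resize(im[y0:y1,x0:x1],None,fx=f,fy=f,interpolation=cv2.INTER_CUBIC)
    a=cv2.convertScaleAbs(a,alpha=1.3,beta=-30)
    for x in range(x0,x1,step):
        cv2.line(a,(int((x-x0+.5)*f),0),(int((x-x0+.5)*f),6),(0,0,255),1);cv2.putText(a,str(x),(int((x-x0+.5)*f)-10,18),0,.4,(0,0,255),1)
    for y in range(y0,y1,step):
        cv2.line(a,(0,int((y-y0+.5)*f)),(6,int((y-y0+.5)*f)),(0,0,255),1);cv2.putText(a,str(y),(8,int((y-y0+.5)*f)+4),0,.4,(0,0,255),1)
    cv2.imwrite(name,a)
if __name__=="__main__":
    a=sys.argv; g(a[1],a[2],*map(int,a[3:9]))
E
python3 zoom.py pics/side5.png pics/z1.png 205 78 255 150 8 5; python3 zoom.py pics/top5.png pics/z2.png 250 255 300 300 12 5
```

```text
(no output)
```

View pics/z1.png

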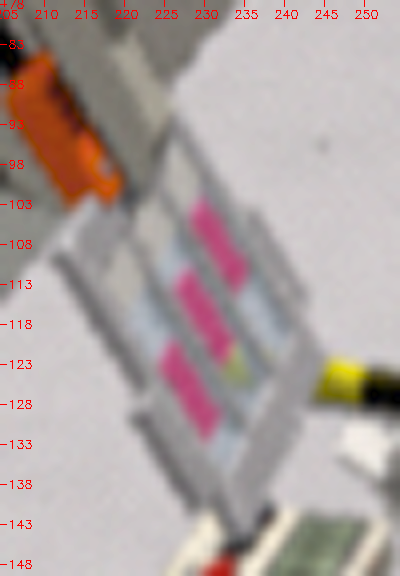

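View pics/z2.png

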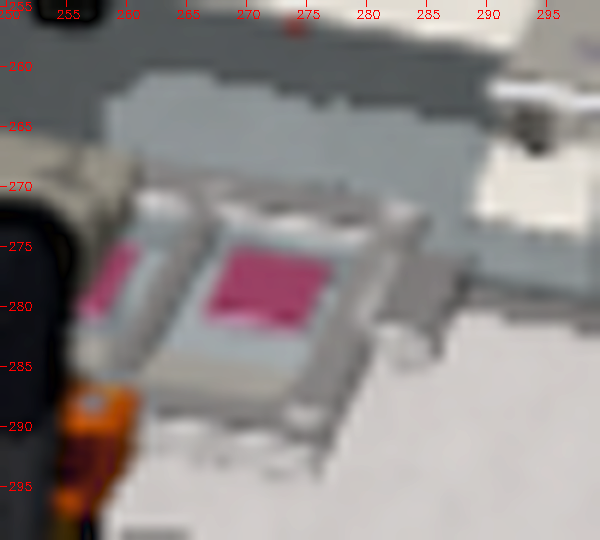

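```bash
cat > fitc.py <<'E'
from plan import *
s_=lambda X,Y:(205+X/8-.5,78+Y/8-.5); t_=lambda X,Y:(250+X/12-.5,255+Y/12-.5)
obs=[("side",(-.003,-.05,.0275),s_(48,248)),("side",(-.003,-.06,-.0125),s_(133,415)),("side",(-.003,-.06,-.0425),s_(190,508)),
("side",(.003,-.05,-.0575),s_(245,548)),("side",(.003,.05,-.0575),s_(322,352)),("side",(.003,.05,.0275),s_(183,118)),
("side",(.003,.06,-.0125),s_(258,208)),("side",(.003,.06,-.0425),s_(308,295)),
("top",(.003,-.06,-.0425),t_(470,255)),("top",(.003,-.06,-.0125),t_(443,330)),("top",(-.003,-.06,-.0125),t_(432,368)),("top",(.003,-.05,-.0575),t_(425,210)),("top",(-.003,-.05,.0275),t_(318,478))]
def fit(obs,free=6,w=None):
    s=robot.read_state();p=s["tool_pos"];M=R.from_rotvec(s["orientation"]).as_matrix()
    C=np.stack([M[:,2],-M[:,0],-M[:,1]],1)
    def f(v):
        Rr=R.from_rotvec(v[3:]).as_matrix(); e=[]
        for c,a,px in obs:
            P=p+C@(v[:3]+Rr@(np.array(a)+[0,0,-.0411])); e+=list(proj(c,P)[0]-px)
        return np.r_[e,np.array(v[:3])/.01,np.array(v[3:])/.15]
    r=least_squares(f,np.zeros(6),loss="soft_l1")
    print("off mm",(r.x[:3]*1e3).round(2),"rot deg",np.degrees(r.x[3:]).round(2))
    for o,e in zip(obs,f(r.x)[:-6].reshape(-1,2)): print(o[0],o[1],e.round(1))
    return r.x
if __name__=="__main__": fit(obs); fit([o for o in obs if o[0]=="side"]); fit([o for o in obs if o[0]=="top"])
E
python3 fitc.py
```

```text
off mm [ 0.61  3.5  -1.66] rot deg [-0.14  2.12  0.01]
side (-0.003, -0.05, 0.0275) [0.5 0.5]
side (-0.003, -0.06, -0.0125) [-0.8 -0.2]
side (-0.003, -0.06, -0.0425) [-0.2  1.2]
side (0.003, -0.05, -0.0575) [ 0.4 -0.9]
side (0.003, 0.05, -0.0575) [0.7 1.3]
side (0.003, 0.05, 0.0275) [-1.2 -4.4]
side (0.003, 0.06, -0.0125) [-0.3 -0.7]
side (0.003, 0.06, -0.0425) [0.2 0.5]
top (0.003, -0.06, -0.0425) [0.1 0.1]
top (0.003, -0.06, -0.0125) [-0.5  0.2]
top (-0.003, -0.06, -0.0125) [ 0.  -0.1]
top (0.003, -0.05, -0.0575) [0.4 0. ]
top (-0.003, -0.05, 0.0275) [-0.1 -0.7]
off mm [ 0.86  4.88 -2.21] rot deg [-0.24  2.78  0.06]
side (-0.003, -0.05, 0.0275) [0.9 0.3]
side (-0.003, -0.06, -0.0125) [-0.7 -0.2]
side (-0.003, -0.06, -0.0425) [-0.3  1.2]
side (0.003, -0.05, -0.0575) [ 0.3 -0.9]
side (0.003, 0.05, -0.0575) [0.6 1.4]
side (0.003, 0.05, 0.0275) [-0.9 -4.4]
side (0.003, 0.06, -0.0125) [-0.1 -0.6]
side (0.003, 0.06, -0.0425) [0.1 0.6]
off mm [-0.21  2.38  0.8 ] rot deg [0.66 1.33 0.77]
top (0.003, -0.06, -0.0425) [-0. -0.]
top (0.003, -0.06, -0.0125) [-0.5  0.3]
top (-0.003, -0.06, -0.0125) [0.1 0. ]
top (0.003, -0.05, -0.0575) [ 0.2 -0.2]
top (-0.003, -0.05, 0.0275) [ 0.2 -0.2]
```

Emit:
carry_out:
  motion: [0.003,0,0.002,1.2,0,0,-1,0,0.015,0,0,0,0,-1,0,0.013,0,0,0,0,-1,0,0,0,0,0,0,-1,0,0,0,0,0,0,-1]

```text
t: 7.8
tool_pos: [0.4423, 0.0085, 0.2246]
orientation: [-0.792, 0.966, -1.573]
force: [-0.7, 0.7, -1.0]
opening: 0.0122
```

```bash
python3 - <<'E'
from ov import *
for c in("top","side"): cv2.imwrite(f"pics/{c}6.png",imaging.read_camera(c))
st(); overlay("6",(.0006,.003,-.001))
import zoom
zoom.g("pics/side6.png","pics/z3.png",215,90,265,165,8,5)
zoom.g("pics/top6.png","pics/z4.png",225,235,310,285,9,5)
E
```

```text
t 7.9 p [0.4423 0.0089 0.2248] F [-1.   0.5 -2.4] M [-0.06  0.64 -0.04] op 0.0116 q [-0.03  -0.833  2.331 -0.088  1.185  0.186]
[[-0.202, 0.44, 0.875], [-0.979, -0.095, -0.178], [0.005, -0.893, 0.45]]
carrier mid in dock frame [ 0.0052 -0.0076  0.1426] rel rot deg [-0.51 -1.72 -0.45]
```

View pics/z3.png

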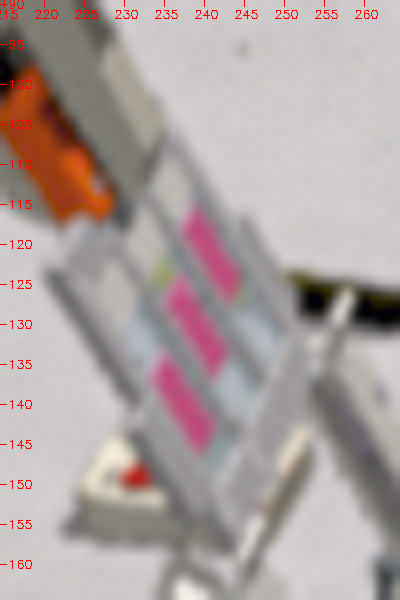

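View pics/z4.png

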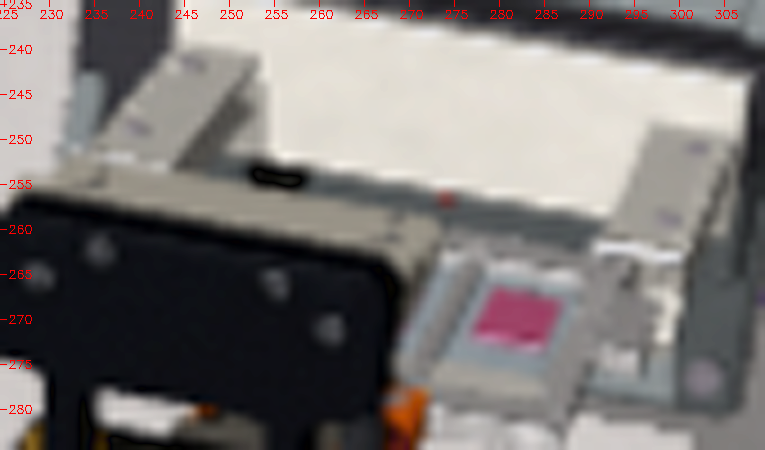

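View pics/ov_top6.png

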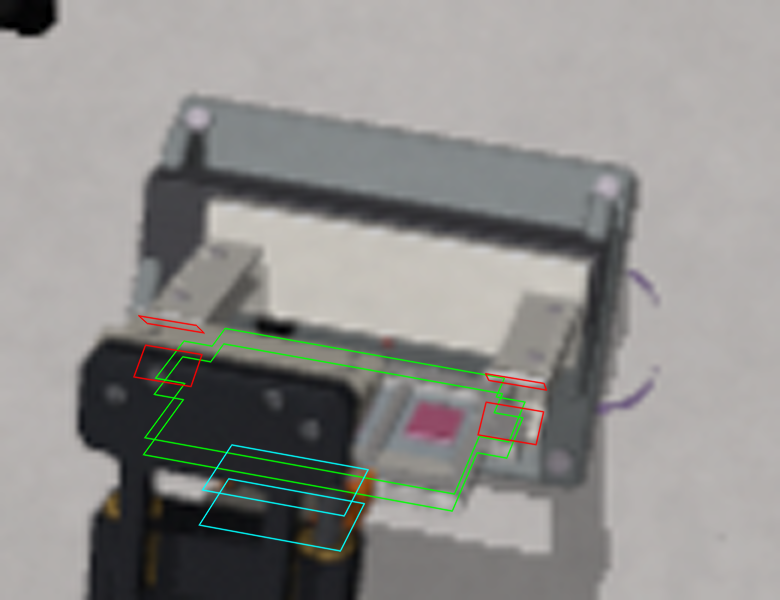

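Emit:
carry_out:
  motion: [0,0,0,0,0,0,-1,0,0,0,0,0,0,-1,0,0,0,0,0,0,-1,0,0,0,0,0,0,-1,0,0,0,0,0,0,-1]

```text
t: 8.4
tool_pos: [0.4423, 0.0084, 0.2262]
orientation: [-0.791, 0.964, -1.573]
force: [-0.8, -0.8, -2.3]
opening: 0.0117
```

```bash
cat > ds.py <<'E'
from plan import *
def ds(off=(0,0,0)):
    s=robot.read_state();p=s["tool_pos"];M=R.from_rotvec(s["orientation"]).as_matrix()
    C=np.stack([M[:,2],-M[:,0],-M[:,1]],1); D=dockR(-.192)
    lo=p+C@(np.array([0,0,-.0986])+off)
    print("t",s["t"],"lower edge in dock mm",(1e3*(D.T@(lo-[.5179,.0046,.056]))).round(1),"rot",np.degrees(R.from_matrix(D.T@C).as_rotvec()).round(2),"F dock",(D.T@s["force"]).round(1),"M dock",(D.T@s["wrist_torque"]).round(2),"op",round(s["opening"]*1e3,1),"dq",s["dq"].round(2),"q2",s["q"][1].round(3))
if __name__=="__main__": ds()
E
python3 ds.py
```

```text
t 8.4 lower edge in dock mm [  7.1 -11.6  87.4] rot [-0.53 -1.78 -0.49] F dock [-1.5 -0.9 -1.8] M dock [-0.11  0.69 -0.03] op 11.7 dq [ 0. -0. -0. -0. -0.  0.] q2 -0.834
```

Emit:
carry_out:
  motion: [-0.004,-0.002,-0.003,-1.5,-0.4,0.4,-1,-0.004,0,-0.001,0,0,0,-1,-0.002,0,0,0,0,0,-1,0,0,0,0,0,0,-1,0,0,0,0,0,0,-1]

```text
t: 8.9
tool_pos: [0.4405, 0.0205, 0.2274]
orientation: [-0.811, 0.983, -1.552]
force: [0.4, -0.1, -1.8]
opening: 0.0117
```

Emit:
carry_out:
  motion: [0,0,0,0,0,0,-1,0,0,0,0,0,0,-1,0,0,0,0,0,0,-1,0,0,0,0,0,0,-1,0,0,0,0,0,0,-1]

```text
t: 9.4
tool_pos: [0.4405, 0.0204, 0.2273]
orientation: [-0.811, 0.982, -1.552]
force: [-0.1, 0.8, -2.0]
opening: 0.0117
```

```bash
python3 - <<'E'
from ov import *
import ds,zoom
ds.ds()
for c in("top","side"): cv2.imwrite(f"pics/{c}7.png",imaging.read_camera(c))
ds.ds(); overlay("7")
zoom.g("pics/side7.png","pics/z5.png",215,90,265,165,8,5)
zoom.g("pics/top7.png","pics/z6.png",260,240,310,290,11,5)
E
```

```text
t 9.4 lower edge in dock mm [ 1.3  0.6 90. ] rot [-0.06 -0.3  -0.01] F dock [-1.   0.8 -1.7] M dock [-0.06  0.36  0.04] op 11.7 dq [-0. -0.  0. -0.  0.  0.] q2 -0.806
t 9.5 lower edge in dock mm [ 1.3  0.6 90. ] rot [-0.06 -0.3  -0.01] F dock [-0.1 -0.6 -0.8] M dock [-0.09  0.41  0.08] op 11.9 dq [ 0.  0. -0.  0.  0.  0.] q2 -0.806
carrier mid in dock frame [0.001  0.0007 0.1475] rel rot deg [-0.06 -0.3  -0.01]
```

View pics/ov_top7.png

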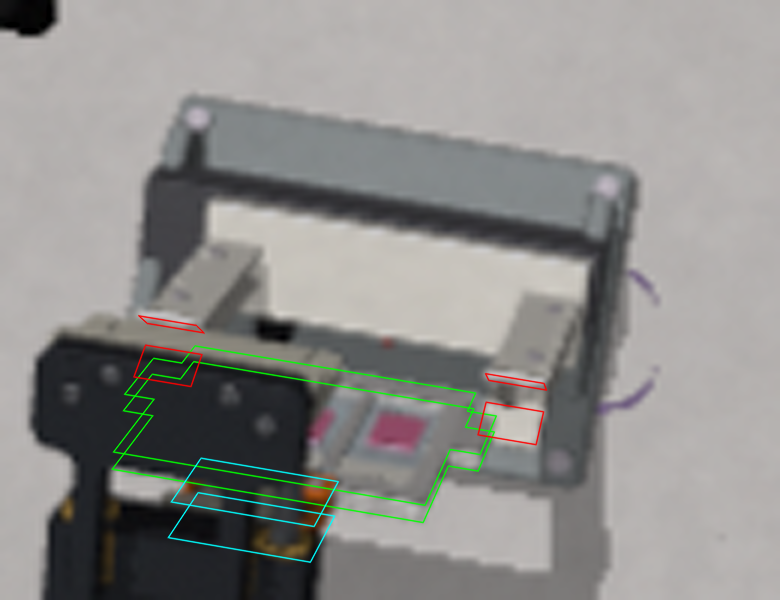

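View pics/ov_side7.png

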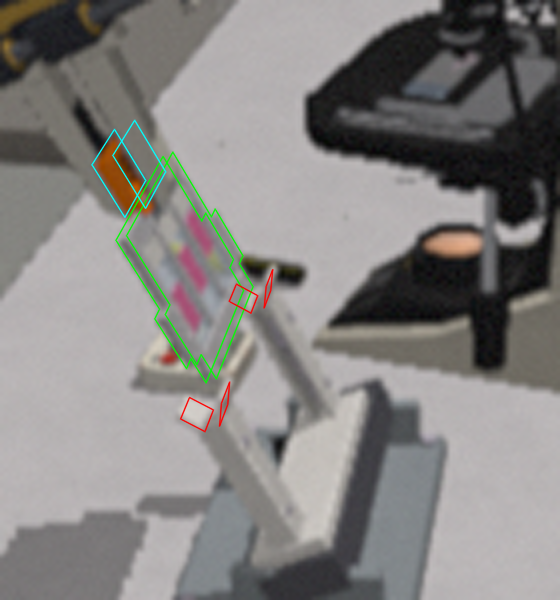

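View pics/z5.png

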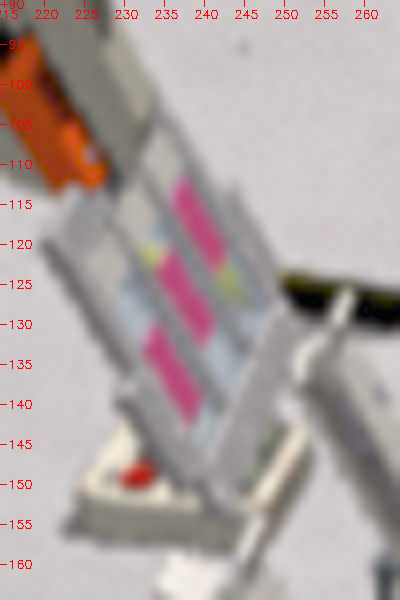

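View pics/z6.png

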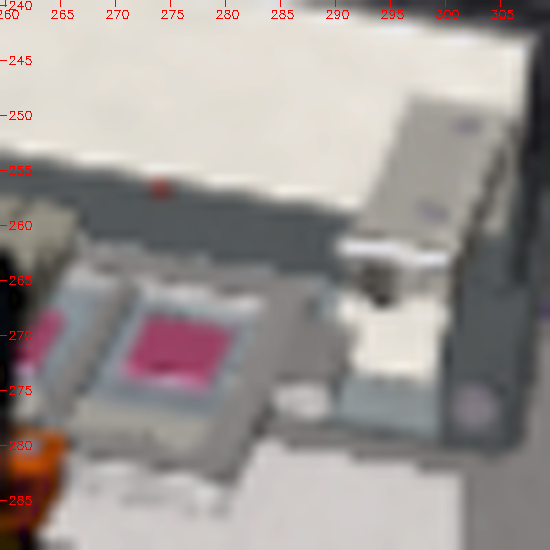

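```bash
python3 - <<'E'
from fitc import *
s_=lambda X,Y:(215+X/8-.5,90+Y/8-.5); t_=lambda X,Y:(260+X/11-.5,240+Y/11-.5)
o=[("side",(-.003,-.05,.0275),s_(42,240)),("side",(-.003,-.06,-.0125),s_(118,390)),("side",(-.003,-.06,-.0425),s_(178,480)),
("side",(.003,-.05,-.0575),s_(225,512)),("side",(.003,.05,-.0575),s_(288,300)),("side",(.003,.06,-.0125),s_(235,180)),("side",(.003,.06,-.0425),s_(284,265)),
("top",(.003,-.06,-.0425),t_(350,315)),("top",(.003,-.06,-.0125),t_(330,387)),("top",(-.003,-.06,-.0125),t_(328,418)),("top",(-.003,-.05,.0275),t_(225,487)),("top",(.003,-.05,.0275),t_(240,462))]
fit(o);fit([k for k in o if k[0]=="top"])
E
python3 zoom.py pics/top7.png pics/z7.png 275 255 305 285 16 5;python3 zoom.py pics/side7.png pics/z8.png 220 125 265 170 13 5
```

```text
off mm [ 5.   -0.58  1.58] rot deg [1.09 3.35 0.47]
side (-0.003, -0.05, 0.0275) [ 0.5 -1.1]
side (-0.003, -0.06, -0.0125) [-0.2  0.1]
side (-0.003, -0.06, -0.0425) [-0.5  1.5]
side (0.003, -0.05, -0.0575) [0.8 0.2]
side (0.003, 0.05, -0.0575) [1.3 3.1]
side (0.003, 0.06, -0.0125) [-0.6 -1.6]
side (0.003, 0.06, -0.0425) [-0.5 -0.4]
top (0.003, -0.06, -0.0425) [0.4 0.4]
top (0.003, -0.06, -0.0125) [-0.1 -0.5]
top (-0.003, -0.06, -0.0125) [-0.3 -0.4]
top (-0.003, -0.05, 0.0275) [0.4 0.8]
top (0.003, -0.05, 0.0275) [-0.6  0.1]
off mm [ 4.37 -0.31 -2.37] rot deg [ 1.4   3.44 -0.83]
top (0.003, -0.06, -0.0425) [0.3 0.5]
top (0.003, -0.06, -0.0125) [-0.1 -0.5]
top (-0.003, -0.06, -0.0125) [-0.3 -0.5]
top (-0.003, -0.05, 0.0275) [0.5 0.6]
top (0.003, -0.05, 0.0275) [-0.4 -0. ]
```

View pics/z7.png

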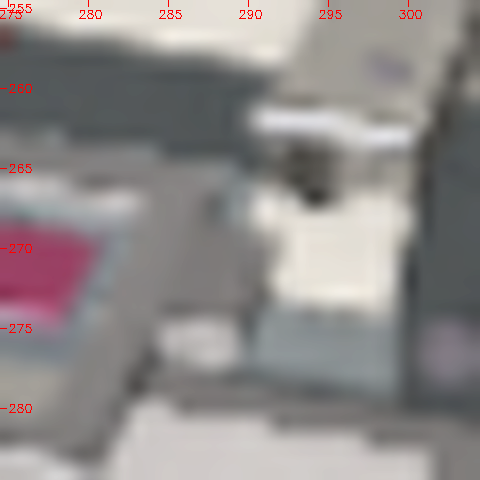

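View pics/z8.png

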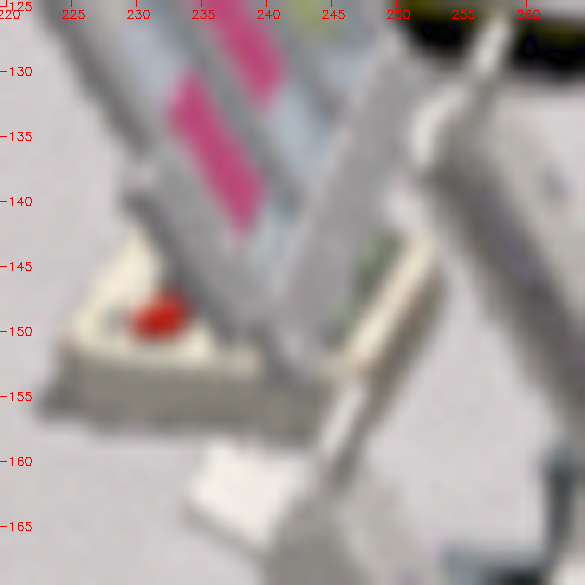

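Emit:
carry_out:
  motion: [0,0.005,-0.001,0,0,0,-1,0,0.005,0,0,0,0,-1,0,0.005,0,0,0,0,-1,0,0.002,0,0,0,0,-1,0,0,0,0,0,0,-1]

```text
t: 10.0
tool_pos: [0.447, 0.019, 0.2094]
orientation: [-0.811, 0.983, -1.552]
force: [-0.4, 0.8, -1.2]
opening: 0.0119
```

```bash
python3 ds.py
```

```text
t 10.0 lower edge in dock mm [-0.3  0.5 71. ] rot [-0.07 -0.25 -0.01] F dock [-1.   0.8 -0.9] M dock [-0.12  0.39 -0.01] op 11.9 dq [-0.  0.  0.  0. -0.  0.] q2 -0.774
```

```bash
python3 - <<'E'
from ov import *
import zoom
for c in("top","side"): cv2.imwrite(f"pics/{c}8.png",imaging.read_camera(c))
zoom.g("pics/top8.png","pics/z9.png",262,245,310,285,14,5)
zoom.g("pics/side8.png","pics/z10.png",215,100,270,170,8,5)
E
```

```text
(no output)
```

View pics/z9.png

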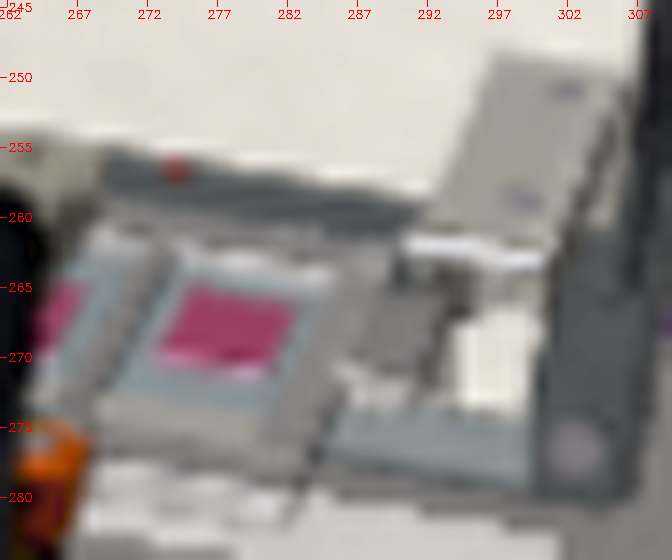

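View pics/z10.png

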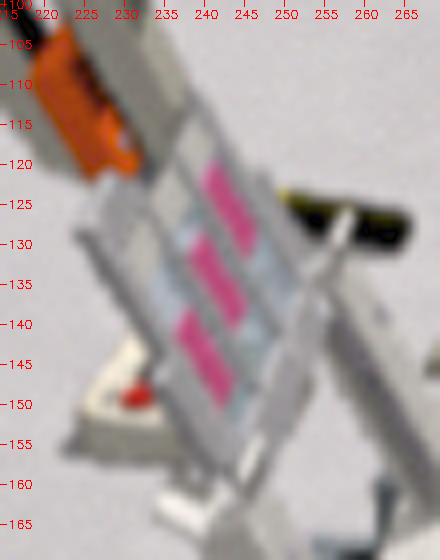

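```bash
python3 - <<'E'
from plan import *
D=dockR(-.192);s=np.array([.5179,.0046,.0536])
for h in(.0536,.056):
  s[2]=h
  for y in(-.058,-.0605,-.063):
    print(h,y,[proj("top",s+D@np.array([x,y,z]))[0].round(1) for x,z in((.003,.0865),(.003,.1165),(-.003,.1165))])
E
```

```text
0.0536 -0.058 [array([293.2, 265.6]), array([290.6, 271.6]), array([290.3, 274.3])]
0.0536 -0.0605 [array([294.3, 265.8]), array([291.8, 271.8]), array([291.5, 274.5])]
0.0536 -0.063 [array([295.5, 266. ]), array([293., 272.]), array([292.7, 274.7])]
0.056 -0.058 [array([293.1, 265.5]), array([290.5, 271.6]), array([290.1, 274.3])]
0.056 -0.0605 [array([294.2, 265.7]), array([291.7, 271.8]), array([291.4, 274.5])]
0.056 -0.063 [array([295.4, 265.9]), array([292.9, 272. ]), array([292.6, 274.7])]
```

Emit:
carry_out:
  motion: [0,0.004,0,0,0,0,-1,0,0.004,0,0,0,0,-1,0,0.004,0,0,0,0,-1,0,0.003,0,0,0,0,-1,0,0,0,0,0,0,-1]

```text
t: 10.6
tool_pos: [0.454, 0.0177, 0.1953]
orientation: [-0.811, 0.982, -1.552]
force: [0.7, 0.7, -0.8]
opening: 0.0116
```

```bash
python3 ds.py
```

```text
t 10.6 lower edge in dock mm [ 0.2  0.6 55.2] rot [-0.05 -0.3  -0.01] F dock [ 0.2  0.9 -1. ] M dock [-0.05  0.36  0.04] op 11.6 dq [ 0. -0. -0. -0. -0. -0.] q2 -0.741
```

Emit:
carry_out:
  motion: [0,0.004,0,0,0,0,-1,0,0.004,0,0,0,0,-1,0,0.003,0,0,0,0,-1,0,0.002,0,0,0,0,-1,0,0,0,0,0,0,-1]
  squeeze: 58

```text
t: 11.1
tool_pos: [0.4601, 0.0164, 0.1827]
orientation: [-0.81, 0.982, -1.552]
force: [-0.2, -0.6, -0.6]
opening: 0.0115
```

```bash
python3 ds.py
```

```text
t 11.1 lower edge in dock mm [ 0.6  0.5 41.1] rot [-0.07 -0.32 -0.01] F dock [-0.3 -0.7 -0.5] M dock [-0.19  0.38  0.03] op 11.5 dq [-0.  0. -0. -0.  0.  0.] q2 -0.709
```

Emit:
carry_out:
  motion: [0,0.003,0,0,0,0,-1,0,0.003,0,0,0,0,-1,0,0.003,0,0,0,0,-1,0,0.003,0,0,0,0,-1,0,0,0,0,0,0,-1]

```text
t: 11.6
tool_pos: [0.4651, 0.0155, 0.1724]
orientation: [-0.811, 0.983, -1.552]
force: [0.1, -0.9, -2.2]
opening: 0.0118
```

```bash
python3 ds.py
```

```text
t 11.6 lower edge in dock mm [ 0.9  0.5 29.7] rot [-0.07 -0.27 -0.  ] F dock [-0.7 -0.9 -2.1] M dock [-0.27  0.31  0.08] op 11.8 dq [ 0. -0. -0.  0.  0. -0.] q2 -0.68
```

```bash
python3 - <<'E'
from ov import *
import zoom
for c in("top","side"): cv2.imwrite(f"pics/{c}9.png",imaging.read_camera(c))
zoom.g("pics/side9.png","pics/z11.png",215,100,290,200,6,5)
zoom.g("pics/top9.png","pics/z12.png",225,220,325,290,8,10)
E
```

```text
(no output)
```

View pics/z11.png

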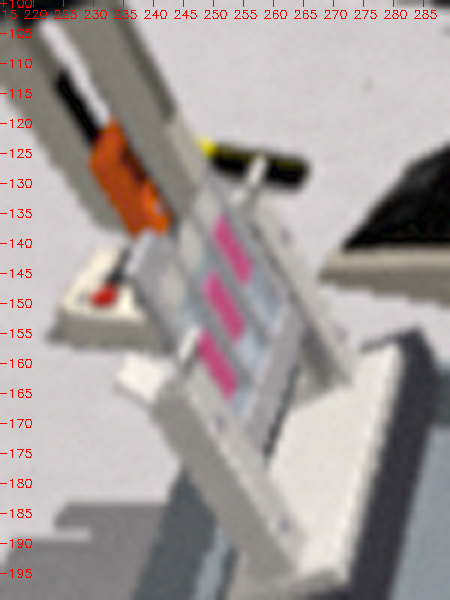

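View pics/z12.png

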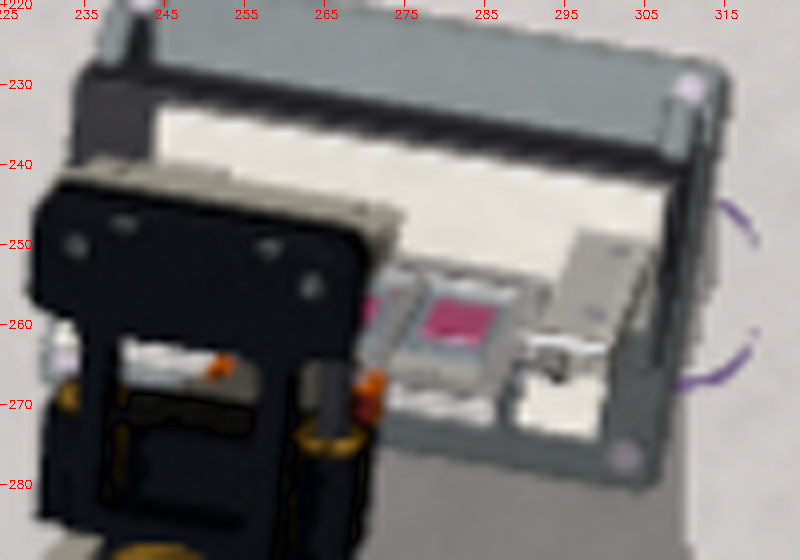

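Emit:
carry_out:
  motion: [0,0.003,0,0,0,0,-1,0,0.003,0,0,0,0,-1,0,0.003,0,0,0,0,-1,0,0.003,0,0,0,0,-1,0,0,0,0,0,0,-1]

```text
t: 12.2
tool_pos: [0.4704, 0.0145, 0.1609]
orientation: [-0.811, 0.983, -1.552]
force: [0.5, 0.0, -0.8]
opening: 0.0115
```

```bash
python3 ds.py
```

```text
t 12.2 lower edge in dock mm [ 0.9  0.5 17. ] rot [-0.07 -0.27 -0.  ] F dock [ 0.1  0.1 -0.9] M dock [-0.27  0.45  0.03] op 11.5 dq [-0. -0. -0.  0.  0.  0.] q2 -0.648
```

Emit:
carry_out:
  motion: [0,0.003,0,0,0,0,-1,0,0.003,0,0,0,0,-1,0,0.002,0,0,0,0,-1,0,0.002,0,0,0,0,-1,0,0,0,0,0,0,-1]

```text
t: 12.7
tool_pos: [0.475, 0.0136, 0.151]
orientation: [-0.811, 0.983, -1.552]
force: [-1.2, 0.2, 0.4]
opening: 0.0119
```

```bash
python3 ds.py
```

```text
t 12.7 lower edge in dock mm [0.9 0.5 6. ] rot [-0.06 -0.26 -0.01] F dock [-0.9 -0.1  0.8] M dock [-0.26  0.56  0.02] op 11.9 dq [ 0. -0. -0.  0.  0.  0.] q2 -0.619
```

Emit:
carry_out:
  motion: [0,0.002,0,0,0,0,-1,0,0.002,0,0,0,0,-1,0,0.001,0,0,0,0,-1,0,0.001,0,0,0,0,-1,0,0.001,0,0,0,0,-1]

```text
t: 13.2
tool_pos: [0.4778, 0.0128, 0.1458]
orientation: [-0.812, 0.984, -1.552]
force: [-26.9, 2.0, 22.5]
opening: 0.0117
```

```bash
python3 ds.py
```

```text
t 13.2 lower edge in dock mm [1.2 0.2 0.1] rot [-0.11 -0.19 -0.01] F dock [-14.7  -3.2  31.7] M dock [-0.55  3.16 -0.02] op 11.7 dq [ 0.    0.02 -0.01  0.    0.01 -0.  ] q2 -0.601
```

Emit:
carry_out:
  motion: [0,0.001,0,0,0,0,-1,0,0.001,0,0,0,0,-1,0,0,-0.001,0,0,0,-1,0,0,0,0,0,0,-1,0,0,0,0,0,0,-1]

```text
t: 13.7
tool_pos: [0.4773, 0.0129, 0.1457]
orientation: [-0.814, 0.985, -1.552]
force: [-0.5, -1.9, -0.9]
opening: 0.0112
```

```bash
python3 - <<'E'
import ds
from ov import *
import zoom
ds.ds()
for c in("top","side"): cv2.imwrite(f"pics/{c}10.png",imaging.read_camera(c))
zoom.g("pics/side10.png","pics/z13.png",215,110,305,210,6,5)
zoom.g("pics/top10.png","pics/z14.png",225,220,325,290,8,10)
E
```

```text
t 13.7 lower edge in dock mm [0.5 0.1 0.3] rot [-0.13 -0.1  -0.01] F dock [-0.5 -2.  -0.8] M dock [-0.24  0.39  0.07] op 11.2 dq [-0.  0.  0. -0. -0.  0.] q2 -0.601
```

View pics/z13.png

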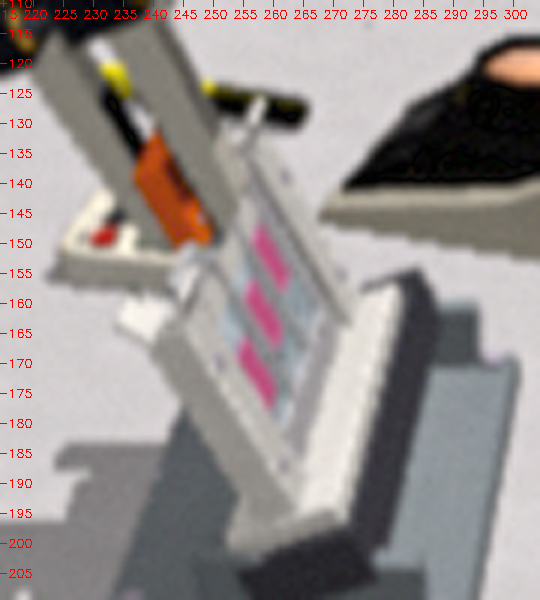

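View pics/z14.png

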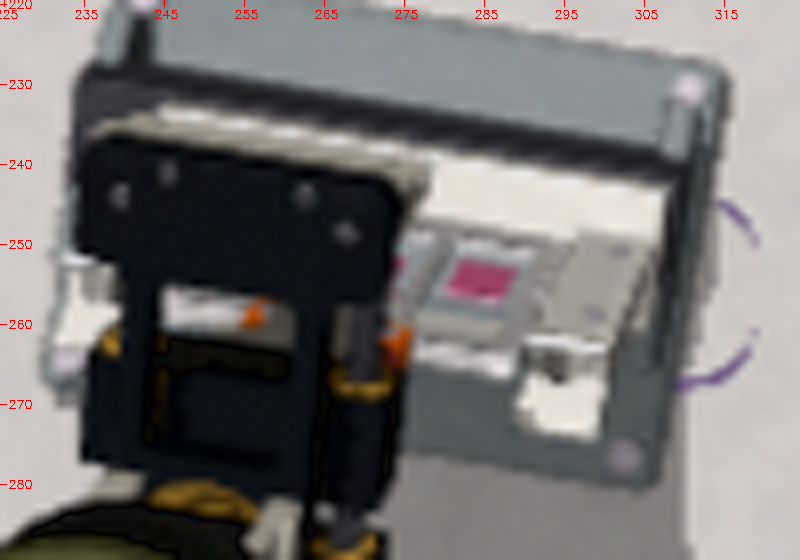

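Emit:
carry_out:
  motion: [0,0,0,0,0,0,0.1,0,0,0,0,0,0,0.1,0,0,0,0,0,0,0.1,0,0,0,0,0,0,0.1,0,0,0,0,0,0,0.1]

```text
t: 14.3
tool_pos: [0.4782, 0.0133, 0.1467]
orientation: [-0.811, 0.984, -1.552]
force: [0.1, -1.3, 1.2]
opening: 0.0471
```

Emit:
carry_out:
  motion: [0,-0.01,0,0,0,0,0.1,0,-0.015,0,0,0,0,0.1,0,-0.015,0,0,0,0,0.1,0,-0.015,0,0,0,0,0.1,0,-0.01,0,0,0,0,0.1]

```text
t: 14.8
tool_pos: [0.4485, 0.0189, 0.208]
orientation: [-0.813, 0.986, -1.551]
force: [0.2, -1.0, 0.7]
opening: 0.0512
```

```bash
python3 - <<'E'
import ds
from ov import *
import zoom
ds.ds()
for c in("top","side"): cv2.imwrite(f"pics/{c}11.png",imaging.read_camera(c))
zoom.g("pics/side11.png","pics/z15.png",215,110,305,210,6,5)
cv2.imwrite("pics/t11.png",cv2.imread("pics/top11.png"))
E
```

```text
t 14.8 lower edge in dock mm [ 0.1  0.7 69.1] rot [-0.08 -0.06 -0.03] F dock [ 0.6 -0.9  0.5] M dock [-0.02  0.24  0.01] op 51.2 dq [ 0.03 -0.22 -0.05 -0.    0.27  0.  ] q2 -0.764
```

View pics/z15.png

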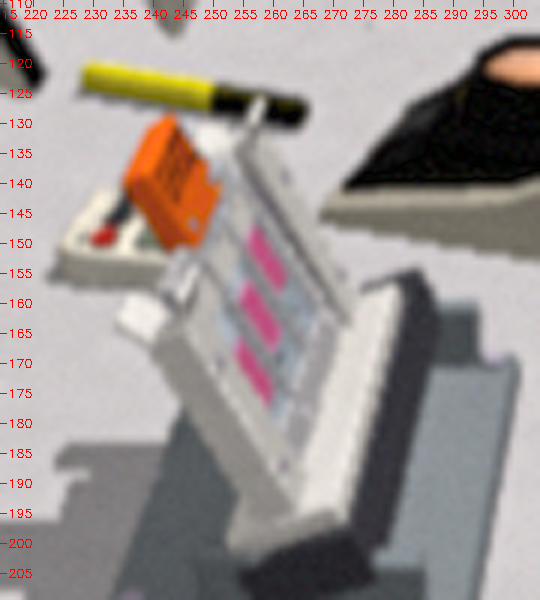

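View pics/t11.png

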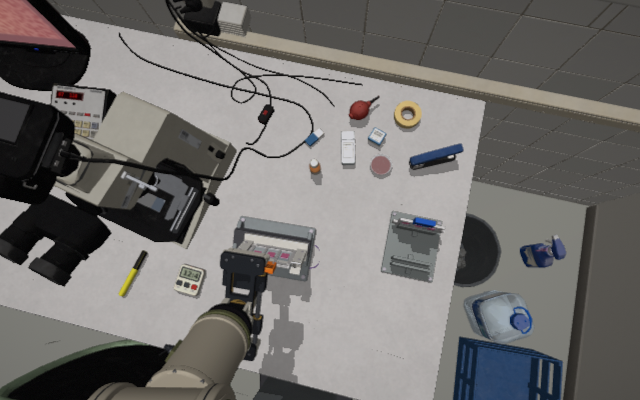

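Emit:
carry_out:
  motion: [0,0,0,0,0,0,0.1,0,0,0,0,0,0,0.1,0,0,0,0,0,0,0.1,0,0,0,0,0,0,0.1,0,0,0,0,0,0,0.1]

```text
t: 15.4
tool_pos: [0.4485, 0.0188, 0.206]
orientation: [-0.815, 0.987, -1.551]
force: [-0.0, -0.6, -0.6]
opening: 0.0513
```

```bash
python3 - <<'E'
exec(open('fit.py').read().split("for col in")[0])
import ds; ds.ds()
im=imaging.read_camera("side"); cv2.imwrite("pics/side12.png",im)
roi=(228,120,260,160);x0,y0,x1,y1=roi
a=im[y0:y1,x0:x1].astype(float);d=a[...,2]-a[...,0];soft=np.clip((d-40)/(0.55*np.percentile(d,97)),0,1)
soft=np.where(np.arange(y0,y1)[:,None]<131, np.where(np.arange(x0,x1)[None]<240,soft*1,soft),soft)
D=dockR(-.192)
for h in(.0536,.056):
  S=np.array([.5179,.0046,h])
  for roll in(0,):
    f=lambda v:((render("side",S+D@np.array([v[0],v[1],v[2]]),D@R.from_euler('xy',[v[3],v[4]]).as_matrix(),np.array([.012,.044,.03]),roi)-soft)**2).sum()+ (v[0]/.003)**2*2+(v[4]/.03)**2*2
    x=np.array([0,0,.1,0,0])
    o=minimize(f,x,method="Nelder-Mead",options=dict(initial_simplex=x+np.vstack([np.zeros(5),np.diag([.002,.003,.004,.05,.02])]),maxiter=800))
    print(h,o.x.round(4),o.fun.round(1),(soft**2).sum().round(1),[round(f(np.array([0,0,z,0,0])),1) for z in(.096,.098,.1,.102,.104,.108)])
import zoom
c="side";roi=(215,110,305,210);f=6
im=cv2.resize(im[110:210,215:305],None,fx=f,fy=f,interpolation=2)
C=D;mid=np.array([.5179,.0046,.0545])+D@[0,0,.0575]
for x in(-.003,.003):
  for k,pts in((1,[(-.05,.0275),(.05,.0275),(.05,-.0125),(.06,-.0125),(.06,-.0425),(.05,-.0425),(.05,-.0575),(-.05,-.0575),(-.05,-.0425),(-.06,-.0425),(-.06,-.0125),(-.05,-.0125)]),(2,[(-.022,.0275),(.022,.0275),(.022,.0575),(-.022,.0575)])):
    q=proj(c,mid+np.array([[k*x,a,b] for a,b in pts])@C.T)
    cv2.polylines(im,[np.round(((q-[215,110]+.5)*f-.5)*16).astype(np.int32)],True,(0,255,0),1,cv2.LINE_AA,shift=4)
cv2.imwrite("pics/fin.png",im)
E
```

```text
t 15.4 lower edge in dock mm [-0.8  0.6 67.2] rot [-0.1   0.02 -0.03] F dock [-0.2 -0.6 -0.6] M dock [-0.09  0.21  0.05] op 51.3 dq [-0.    0.01  0.   -0.   -0.   -0.  ] q2 -0.761
0.0536 [-0.0009 -0.0015  0.1016 -0.0173  0.0162] 98.4 254.4 [np.float64(159.1), np.float64(137.1), np.float64(116.3), np.float64(105.2), np.float64(115.3), np.float64(149.3)]
0.056 [-0.0016 -0.0024  0.0998 -0.0178  0.0116] 98.5 254.4 [np.float64(149.4), np.float64(129.5), np.float64(115.8), np.float64(121.5), np.float64(138.9), np.float64(166.2)]
```

View pics/fin.png

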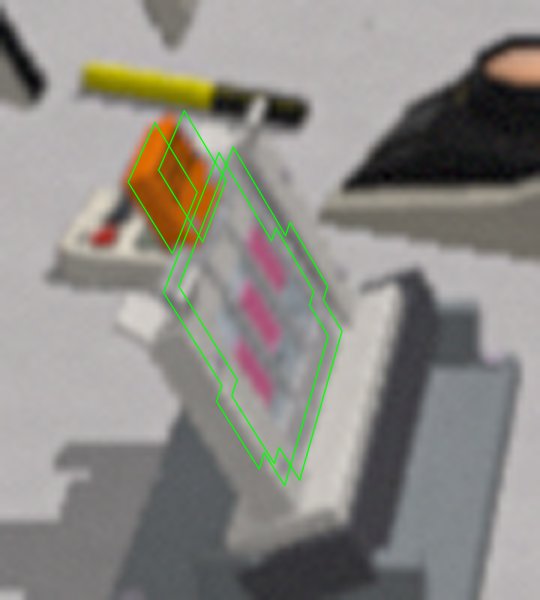

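```bash
python3 - <<'E'
from h import *
imaging.read_camera("top")
for t in("blue_carrier_mid","oil_bottle","petri_dish"): print(t,[(round(d["confidence"],2),d["pixel"]) for d in models.outline_of("top",t)[:2]])
print(robot.close_job())
E
```

```text
blue_carrier_mid [(0.81, [420.8, 221.3]), (0.54, [408.9, 252.3])]
oil_bottle [(0.53, [311.8, 166.9])]
petri_dish [(0.86, [381.1, 160.5]), (0.23, [274.8, 253.9])]
the job is handed in; nothing more can be done
None
```

The orange carrier is out of the rack and down in the white bracket, past the spring clips. It is released, with the gripper open and about 30 mm clear of the tab. I handed the job in after about 15.5 s on the robot's clock. No verdict is reported.

**Seating:**
- The carrier met a hard stop at about 32 N along the slot. At that point its lower edge, worked out from the gripper pose, was within about 0.3 mm of seat height.
- It was square to within about 0.2 degrees.
- The pictures taken after letting go show both ears in the channels. The camera fit puts the tab centre 100 to 102 mm above the seat, where 100 mm is fully home.

**Bystanders:** the blue carrier, bottle and dish show only 1 to 3 pixel changes from their first positions in the top view, which is within the network's scatter.

**Checks that disagreed or fell short:**
- One mid-job camera fit showed a 3.5 mm offset of the carrier in the hand, because the arm was still settling when the pictures were taken. I let it settle, corrected the pose and looked again.
- That second fit of the carrier in the hand was also poor: it showed about 5 mm and 3 degrees of tilt. I set it aside and aligned from the gripper pose and the ear against the lip.
- I read forces only at the end of each call, so the clip push of 8 to 20 N was never seen directly.
- The dock fit put the seat at 53.6 mm against the stated 56 mm. I used 56 mm.
- The last look at the tab was from the side camera only, since the gripper blocked the top view. It showed about 1 degree of roll, which I take as noise.

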